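# Lever open the die set and feed the blank

### The job

Open the closed die set: lay the flat pry bar over the fulcrum block with its nose in the notch under the upper shoe, and press its free end down until the punch is well clear of the height of the blank. Then pick up the wooden push stick and push the waiting blank along the guide channel until it is fully home against the end stop, take the stick out again and lay it down flat on the bench, leaving the die open. Keep the gripper itself off the die set and the blank throughout.

Things in the scene. Friction and masses are not known exactly. Their poses are not given: they have to be found in the camera images.
- die_set: Steel rear-post die set bolted to the bench, 130 (x) x 150 (y) mm. Origin: centre of its underside; x to the rear with the two guide posts (top at z 164 mm), y along the feed channel towards its mouth, z up. The upper shoe covers x -65 to 65, y -75 to 75; a 30 mm thick shank on it reaches z 153 mm when closed. Its punch (x -18 to 18, y -45 to 25) hangs 21 mm below it into the channel
- upper_shoe (a joint): Lift of the 1.8 kg upper shoe in m; 0 = closed (underside 86 mm over the bench, punch 1 mm over the channel floor), at most 0.030; starts at 0 to 0.002. Tight bushes drag with 24 N, so it takes about 42 N at the notch to raise it, and it stays where it is left. The 8 mm blank passes under the punch from 0.007; well clear of it means 0.0085 or more
- pry_notch (a point): Middle of the outer edge of the pry notch's ceiling, on the -y side of the upper shoe, moving with it; axes as the die set. The notch is 46 mm wide along x, 18 mm deep towards +y; ceiling 90 mm above the bench when closed, cheeks 4 mm lower; free space below it down to 38 mm above the bench
- channel_mouth (a point): Middle of the feed channel's floor at its mouth, at y = 100 mm, 64 mm above the bench; axes as the die set. The channel runs from here towards -y at x = 0, 44 mm wide between two rails 8 mm high (flared at the mouth, 74 mm over all)
- stop_face (a point): Foot of the end stop's face at the channel's far end, at y = -45 mm in the die set's frame, 64 mm above the bench; the stop is 10 mm high
- fulcrum: Loose dark steel fulcrum block, 70 (x) x 52 (y) x 78 mm high, 0.95 kg, origin at the centre of its underside: a 24 mm thick web with a half-round crown (radius 12 mm, along x) on a foot 20 mm high. It already stands at the pry notch, its crown's line 34 to 40 mm out from the shoe's edge and parallel to it
- pry_bar: Loose dark steel pry bar, 211 x 22 x 8 mm, 0.26 kg, lying flat, nose roughly to world +y. Origin: underside, 100 mm from the nose tip; y towards the nose. The last 30 mm taper to 5 mm thick, underside flat. Laid over the fulcrum with 8 to 14 mm of nose in the notch it rests by itself, free end low. Pressed near that end with up to 20 N it raises the shoe: 11 mm with the end 10 mm off the bench
- bar_nose (a point): Tip of the pry bar's nose, 3 mm above its underside
- push_stick: Loose wooden push stick, 180 x 16 mm, 16 mm high (22 mm in the last 40 mm at the rounded rear), 60 g, lying flat with its nose roughly to world -y. Origin: centre of its underside; y along the stick towards the rear, so the square nose is at y = -90 mm
- stick_nose (a point): Middle of the push stick's square nose face, 8 mm above its underside
- blank: Loose aluminium blank, 40 (x) x 80 (y) x 8 mm, 70 g, origin at the centre of its underside. It lies in the mouth of the feed channel between the rails, its front end just before the punch; home against the end stop its origin is at y = -5 mm in the die set's frame

How it is judged:
On the way, in this order (a step that is already met when the one before it is completed fails the run):
1. the die is levered open: shoe at least 8.5 mm up, with the bar's nose in the notch and the bar bearing on the fulcrum block (value of joint upper_shoe above 0.0085 m and horizontal distance between bar_nose and pry_notch below 0.03 m and contact force between pry_bar and fulcrum above 1 N), for 0.1 s.
2. the push stick has pushed the blank home against the end stop (y of blank in the frame of die_set below -0.002 m and horizontal distance between stick_nose and blank below 0.06 m), for 0.1 s.
At the end, for the whole second after the job is handed in: The upper shoe is at least 8.5 mm above closed; the blank lies flat in the channel within 3 mm of the end stop; the push stick lies flat on the bench, at rest. The pry bar may stay where it is (value of joint upper_shoe above 0.0085 m and y of blank in the frame of die_set below -0.002 m and z of blank in the frame of die_set between 0.061 and 0.067 m and angle between the y axis of blank and the y axis of die_set, either way round below 0.1 rad and height (world z) of push_stick below 0.012 m and height (world z) of stick_nose below 0.025 m and linear speed of each of push_stick, blank below 0.02 m/s); the robot touches nothing.
It fails at once if the robot's own fingers or arm press on the die set with more than 5 N (contact force between any of the fingers, the arm and die_set above 5 N).
It fails at once if the robot's fingers or arm press on the blank with more than 1 N (contact force between any of the fingers, the arm and blank above 1 N).
It also fails if it takes over 69 s, if anything falls off the work surface, if the arm or the gripper's body presses on something with over 40 N, if the wrist force passes 120 N, or if a joint passes its speed limit or range.

### The arm

A 7-joint arm with a two-finger parallel gripper is mounted at the origin on the work surface; the furniture and walls round the work are solid. World frame = base frame: x ahead of the robot, y to its left, z up, the work surface at z = 0. Lengths are in m, angles in rad, forces in N, time in s.
With the tool pointing down it reaches from about 0.425 to 0.925 m from the base axis. Payload 6.8 kg.
Tool frame: the origin (TCP) lies on the front face of the gripper's body, between the roots of the fingers; the fingertips stand 73 mm ahead of it and the grasp point (between the pads) lies 54 mm ahead of it; z points along the fingers, y is the direction in which the jaws open and shut (so a half turn about z gives the same grasp; the last joint's range is limited). The gripper opens to 85 mm and grips with 20 to 120 N. Pads are 22 mm wide; open, the fingers measure 114 mm over their backs; the gripper's body (76 mm by 85 mm) begins 54 mm behind the grasp point. The pads swing forward as they close: fully open they stand 13 mm farther back than shut.
Start: joints at [1.046, 0.477, 0.022, 1.555, -0.011, 1.109, -0.083], TCP at [0.273, -0.617, 0.304] pointing down, gripper open.
Joint ranges: [-2.96, 2.96], [-0.34, 2.1], [-1.41, 1.46], [0.24, 2.44], [-1.37, 4.51], [0.17, 1.92], [-2.96, 2.96]. Speed limits (rad/s): [2.39, 2.39, 3.14, 3.14, 3.14, 3.14, 3.14].

### API

Orientations are given as a unit quaternion [w, x, y, z].
In Python, from station import get_obs, read_camera, hand_in, spot_in, cut_out, spot_point gives the robot as it stands. The module is installed in compiled form; this text tells all that it offers.
- The arm moves only by the tool move_arm, never from a script. Its arguments are lists of equal length, an entry for each row: "gripper": the opening, from 0 (shut) to 1 (fully open); "xyz": the shift along the tool's x, y, z in cm, a list of three; "twist": the turn about the tool's z in rad. A call has 1 to 5 rows; each row is the pose to reach, as a shift and turn from the pose commanded when the call began, along the tool's axes at that moment; what a row does not reach only later rows make up. A row lasts 1/12 s, in which the tool goes at most 41.7 mm and 7.16 degrees, less where a joint would pass 70% of its speed; a pose out of reach is approached as far as the arm can. A call with a gripper value outside its range is refused whole. The fingers move at their own pace and stop on an object; "squeeze" is the grip in N (left out, the last holds). Time passes only in rows, so rows that repeat a pose let the fingers close. It gives the time, the measured TCP pose, the force and the opening at its end, in the units of the state.
- get_obs(): the state, without advancing time (a new reading comes with each control period).
- read_camera(name): name is "scene" or "side" or "wrist"; returns a dict with "pixels" (400x640x3 uint8, red, green, blue), "fx", "fy", "cx", "cy" (pixels), "R" (3x3) and "t" (3): a world point X has camera coordinates R X + t. Camera axes: x right, y down, z forward; pixel columns grow to the right and rows downward; lengths in m; the calibration is good to about 2 mm. The wrist camera is an equidistant fisheye: a pixel r from the principal point sees the ray r / f radians off the axis. A picture is of the moment at which its call begins. There is no depth.
- hand_in(): hands the job in, once; it reports no verdict.
Trained networks look in the newest picture that a camera, given by its name, has taken for a name from the list of things; names that differ only in an ending like _2 or _b are one class to them, and where a whole thing is asked for, a point or a joint stands for the part that bears it (a point fixed in the world has none). Each returns a list of dicts, best first, with "p" (0 to 1); they miss things now and then, are a little off and sometimes report something else, mostly with a low value. They report only what shows in the picture. A call takes as long as a camera call.
- spot_in(query, camera): "centre" ([x, y, z] in m, in world coordinates, good to about 4 mm: the middle of the surface that is visible of it).
- cut_out(query, camera): "pixels" (400x640 bool, what is visible of it).
- spot_point(query, camera): "centre" ([x, y, z] in m, in world coordinates, good to about 4 mm: a listed point, or the origin of a listed thing).
The state is a dict: "t": time; "q": joint angles; "joint_vel": joint speeds; "joint_torque": joint torques, N m; "eef_pos": TCP position; "tool_rot": TCP orientation; "contact_force": force on the tool from outside, world axes, zero at the start; "torque": the same for the moment, N m; "gripper_width": opening from 0.0 (shut) to 1.0 (fully open).
Only numpy, scipy, OpenCV 4.12 (cv2) and the standard library are available. Lean on these libraries where they do the work, as an engineer would, in place of code of your own. Each camera call takes 0.05 s, during which the arm holds its last target.

## Working session

There is one attempt and no reset: what is moved stays moved. The work goes in short steps, Python scripts to look and compute and a tool call to move; the robot and the scene stay as the last step left them, time stands still between calls to the robot, and variables do not carry over. Pictures are saved under pics/ and viewed, and the job is handed in when it is done.

Besides the shell and the picture viewer there is one more tool, called after "Emit:" by a JSON object that holds its "method" and its "body", one argument or row to a line. move_arm: Moves the arm, as the interface text tells. Its arguments: {"type":"object","properties":{"gripper":{"type":"array","items":{"type":"number"}},"xyz":{"type":"array","items":{"type":"array","items":{"type":"number"}}},"twist":{"type":"array","items":{"type":"number"}},"squeeze":{"type":"number"}},"required":["gripper","xyz","twist"]}

```bash
mkdir -p pics
python3 - <<'E'
from station import *
import cv2
o=get_obs();print({k:o[k] for k in('t','eef_pos','tool_rot','contact_force','gripper_width')})
for c in('scene','side','wrist'):
    r=read_camera(c);cv2.imwrite(f'pics/{c}0.png',r['pixels'][:,:,::-1])
for n in ('die_set','pry_notch','channel_mouth','stop_face','fulcrum','pry_bar','bar_nose','push_stick','stick_nose','blank'):
    for c in('scene','side','wrist'):
        l=spot_point(n,c)
        print(n,c,[(round(d['p'],2),[round(float(x),4) for x in d['centre']]) for d in l[:2]])
print(get_obs()['t'])
E
```

```text
{'t': 0.0, 'eef_pos': array([ 0.27306685, -0.61679284,  0.30292616]), 'tool_rot': array([-8.83797134e-04,  9.78363073e-01,  2.06893343e-01, -2.45228274e-04]), 'contact_force': array([ 0.69052051,  0.613729  , -0.11129742]), 'gripper_width': 1.00187658435333}
die_set scene [(0.7, [0.5771, -0.0045, 0.0008])]
die_set side [(0.69, [0.5769, -0.0067, -0.0018])]
die_set wrist []
pry_notch scene [(0.78, [0.5852, -0.0823, 0.0919])]
pry_notch side [(0.64, [0.4865, 0.1436, 0.0089]), (0.62, [0.5801, -0.0763, 0.0912])]
pry_notch wrist []
channel_mouth scene [(0.72, [0.5679, 0.0939, 0.0686]), (0.26, [0.586, -0.0801, 0.0915])]
channel_mouth side []
channel_mouth wrist []
stop_face scene []
stop_face side [(0.72, [0.5811, -0.0509, 0.0638])]
stop_face wrist []
fulcrum scene [(0.71, [0.5792, -0.1164, 0.0015])]
fulcrum side [(0.87, [0.5749, -0.116, -0.0019])]
fulcrum wrist []
pry_bar scene [(0.88, [0.4046, 0.1196, 0.0025])]
pry_bar side [(0.63, [0.4106, 0.1199, 0.0032]), (0.49, [0.4884, 0.2324, -0.0029])]
pry_bar wrist []
bar_nose scene [(0.73, [0.4163, 0.2205, 0.0045])]
bar_nose side [(0.72, [0.4171, 0.2206, 0.0039])]
bar_nose wrist []
push_stick scene []
push_stick side [(0.42, [0.5759, -0.0083, -0.0043])]
push_stick wrist []
stick_nose scene [(0.71, [0.4881, 0.1414, 0.0109])]
stick_nose side [(0.4, [0.4894, 0.1389, 0.0125])]
stick_nose wrist []
blank scene [(0.56, [0.573, 0.0621, 0.0649])]
blank side []
blank wrist []
1.65
```

View images.

View pics/scene0.png

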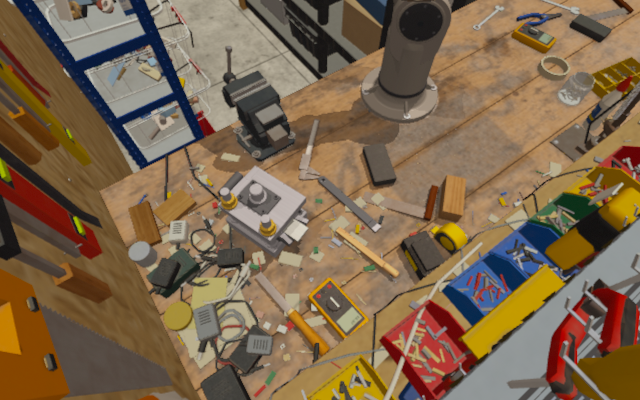

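View pics/side0.png

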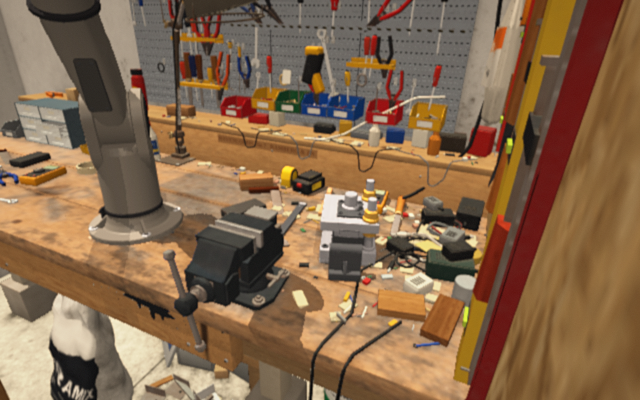

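View pics/wrist0.png

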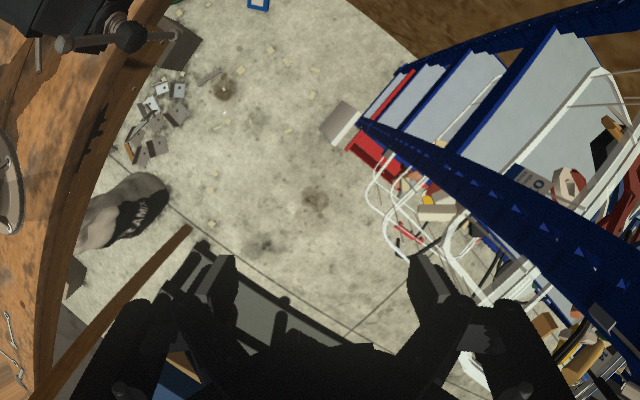

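```bash
cat > h.py <<'E'
import numpy as np,cv2
from station import *
def proj(c,P):
    P=np.atleast_2d(P);X=P@np.array(c['R']).T+np.array(c['t'])
    return np.c_[c['fx']*X[:,0]/X[:,2]+c['cx'],c['fy']*X[:,1]/X[:,2]+c['cy']]
def unproj(c,uv,z):
    R=np.array(c['R']);t=np.array(c['t']);uv=np.atleast_2d(uv)
    d=np.c_[(uv[:,0]-c['cx'])/c['fx'],(uv[:,1]-c['cy'])/c['fy'],np.ones(len(uv))]@R
    o=-R.T@t
    return o+d*((z-o[2])/d[:,2])[:,None]
def crop(c,x0,y0,w,h,name,s=3):
    im=c['pixels'][y0:y0+h,x0:x0+w,::-1]
    cv2.imwrite(name,cv2.resize(im,None,fx=s,fy=s,interpolation=cv2.INTER_CUBIC))
E
python3 - <<'E'
from h import *
c=read_camera('scene')
np.savez('scal.npz',**{k:c[k] for k in('fx','fy','cx','cy','R','t')})
crop(c,200,70,230,190,'pics/sc1.png',3.4)
print('cam',-np.array(c['R']).T@c['t'])
for n,p in dict(barn=[.4165,.2205,.004],bar=[.407,.12,.003],sn=[.488,.1405,.01],y=[.4,-.2,0],a=[.6,.0,0]).items(): print(n,proj(c,p))
for z in ('push_stick','pry_bar','fulcrum','blank'):
    for d in cut_out(z,'scene')[:2]:
        m=d['pixels'].astype(np.uint8); ys,xs=np.nonzero(m)
        r=cv2.minAreaRect(np.c_[xs,ys].astype(np.float32)); b=cv2.boxPoints(r)
        print(z,d['p'],m.sum(),unproj(c,b,0.016 if z=='push_stick' else .008)[:,:2].round(3).tolist(),b.round(0).tolist())
s=read_camera('side');print('side',-np.array(s['R']).T@s['t'])
crop(s,240,160,180,130,'pics/sd1.png',4)
E
```

```text
cam [0.79688456 0.34126979 0.83198133]
barn [[379.48752714 228.6820242 ]]
bar [[349.46176605 203.2669586 ]]
sn [[336.19646796 229.12733691]]
y [[261.41099988 138.47018948]]
a [[263.3044102  229.42726944]]
push_stick 0.8 580 [[0.5, 0.142], [0.478, 0.141], [0.484, 0.32], [0.505, 0.319]] [[334.0, 232.0], [339.0, 225.0], [399.0, 273.0], [393.0, 280.0]]
pry_bar 0.63 615 [[0.412, 0.012], [0.386, 0.011], [0.412, 0.218], [0.435, 0.217]] [[316.0, 180.0], [322.0, 174.0], [380.0, 226.0], [374.0, 232.0]]
fulcrum 0.74 187 [[0.6, -0.166], [0.524, -0.171], [0.527, -0.143], [0.602, -0.139]] [[217.0, 190.0], [237.0, 170.0], [243.0, 177.0], [223.0, 197.0]]
fulcrum 0.33 572 [[0.5, 0.142], [0.478, 0.14], [0.48, 0.32], [0.5, 0.319]] [[334.0, 233.0], [339.0, 226.0], [399.0, 272.0], [394.0, 279.0]]
blank 0.84 319 [[0.577, 0.042], [0.53, 0.036], [0.53, 0.084], [0.575, 0.089]] [[282.0, 231.0], [293.0, 217.0], [308.0, 228.0], [297.0, 242.0]]
side [ 0.62085916 -0.80171206  0.49598094]
```

View pics/sc1.png

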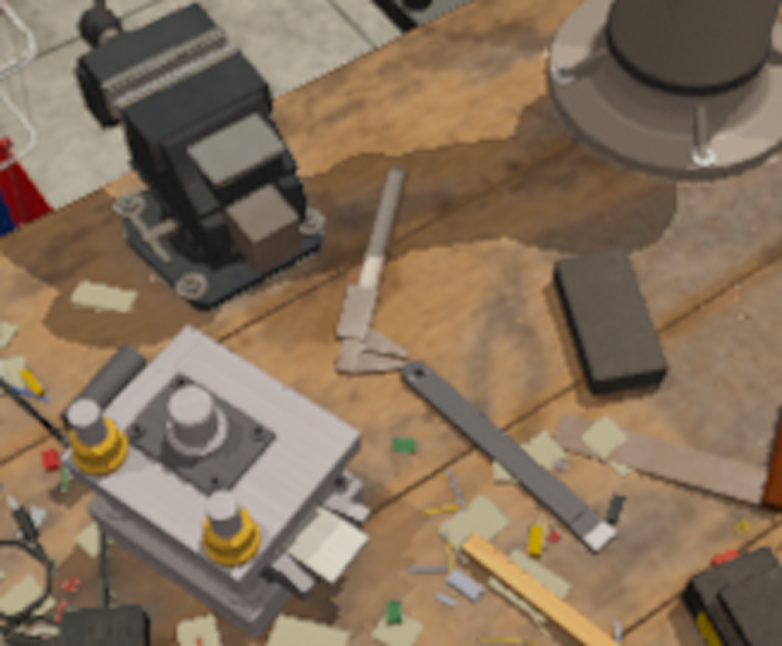

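View pics/sd1.png

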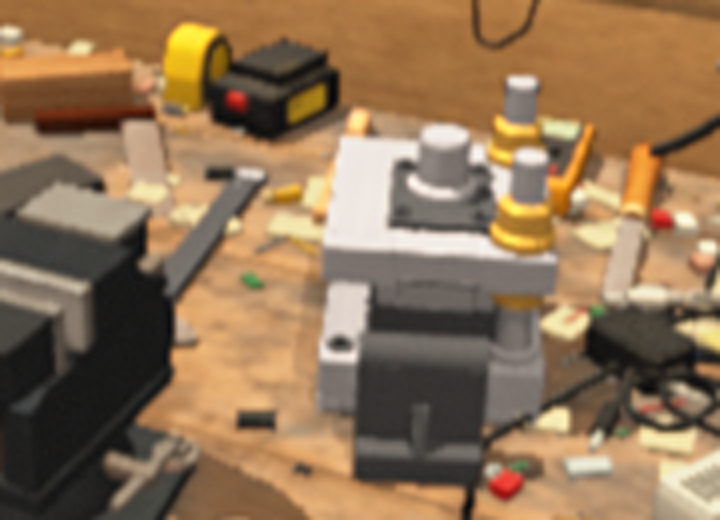

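Run:
```python
from h import *
from scipy.optimize import least_squares
c=dict(np.load('scal.npz'))
px=np.array([[190,327],[360,437],[239,581],[70,455]])/3.4+[200,70]
L=np.array([[-65,-75],[-65,75],[65,75],[65,-75]])/1000
def f(p):
    x,y,a,z=p;R=np.array([[np.cos(a),-np.sin(a)],[np.sin(a),np.cos(a)]])
    P=np.c_[L@R.T+[x,y],np.full(4,z)]
    return (proj(c,P)-px).ravel()
r=least_squares(f,[.577,-.006,.05,.12]);print(r.x,r.fun.round(1))
# side: fulcrum & shoe edges
s=read_camera('side')
def su(pts,z): return unproj(s,np.array(pts)/4+[240,160],z)
a=su([[325,277],[555,290]],.088);print('shoe edge',a, np.arctan2(*(a[1]-a[0])[1::-1]))
a=su([[357,482],[483,480]],0);print('fulc foot',a,np.arctan2(*(a[1]-a[0])[1::-1]))
a=su([[357,335],[490,338]],.078);print('crown',a,np.arctan2(*(a[1]-a[0])[1::-1]))
# vise
v=np.array([[320,240],[205,305],[300,200],[280,130]])/3.4+[200,70]
print(unproj(c,v[:2],.0),unproj(c,v[2:],.1))
# bar edges
b=np.array([[430,362],[612,530],[403,375],[597,551]])/3.4+[200,70]
q=unproj(c,b,.008);print(q[:,:2],np.arctan2(*(q[1]-q[0])[:2]),np.arctan2(*(q[3]-q[2])[:2]))
```

```text
[ 0.5690672  -0.01499289  0.06380854  0.08431148] [ 1.   0.3  0.1 -0.3 -0.2 -0.6 -0.8  0.7]
shoe edge [[ 0.5206643  -0.08411618  0.088     ]
 [ 0.64781208 -0.07081007  0.088     ]] 0.10427119334279564
fulc foot [[ 5.51495455e-01 -1.48833994e-01 -5.55111512e-17]
 [ 6.18715404e-01 -1.32888614e-01  0.00000000e+00]] 0.23290718971654367
crown [[ 0.54485255 -0.12508767  0.078     ]
 [ 0.61508611 -0.11285579  0.078     ]] 0.17243068041767542
[[ 3.46112579e-01 -1.23766666e-01  0.00000000e+00]
 [ 4.54605155e-01 -1.51410978e-01  1.11022302e-16]] [[ 0.38192992 -0.10414443  0.1       ]
 [ 0.34056457 -0.16226119  0.1       ]]
[[0.38441332 0.02546756]
 [0.41135044 0.21770182]
 [0.40703223 0.01689663]
 [0.43182205 0.21894896]] 0.13922004134657157 0.12207998612757795
```

```bash
cat >> h.py <<'E'
def cur():
    o=get_obs();w,x,y,z=o['tool_rot']
    from scipy.spatial.transform import Rotation as Ro
    R=Ro.from_quat([x,y,z,w]).as_matrix()
    return o,R,np.array(o['eef_pos'])
def go(*targets):
    # target (x,y,z,ang of tool y)
    o,R,p=cur();a0=np.arctan2(R[1,1],R[0,1])
    print('t',round(o['t'],2),'pos',p.round(4),'ang',round(a0,3),'F',np.round(o['contact_force'],1),'g',round(o['gripper_width'],3),'tilt',R[:2,2].round(3))
    for T in targets:
        d=R.T@(np.array(T[:3])-p)*100
        tw=-((T[3]-a0+np.pi)%(2*np.pi)-np.pi) if len(T)>3 else 0
        print(d.round(2),'twist',round(tw,3),'rows',round(np.linalg.norm(d)/4.17,1),round(abs(tw)/.125,1))
E
python3 -c "
from h import *
go((.5,-.25,.30,-.13),(.46,-.05,.3,-.13),(.412,.14,.22,-.13))"
```

```text
t 2.0 pos [ 0.2733 -0.6172  0.3039] ang -1.154 F [-0.1  1.   0.6] g 1.0 tilt [ 0. -0.]
[ 35.6  -24.4    0.39] twist -1.024 rows 10.4 8.2
[ 40.04 -44.31   0.39] twist -1.024 rows 14.3 8.2
[ 43.34 -63.63   8.39] twist -1.024 rows 18.6 8.2
```

Emit:
{"method": "move_arm", "body": {
  "gripper": [1,1,1,1,1],
  "xyz": [
    [35.6,-24.4,0.4],
    [35.6,-24.4,0.4],
    [35.6,-24.4,0.4],
    [35.6,-24.4,0.4],
    [35.6,-24.4,0.4]
  ],
  "twist": [-1.02,-1.02,-1.02,-1.02,-1.02]
}}

```text
t: 2.42
eef_pos: [0.3834, -0.4382, 0.3022]
tool_rot: [0.0, 0.866, 0.5, 0.0]
contact_force: [1.2, -0.9, -0.4]
gripper_width: 1.003
```

```bash
python3 -c "
from h import *
go((.5,-.25,.30,-.13),(.46,-.05,.3,-.13),(.412,.14,.22,-.13))"
```

```text
t 2.42 pos [ 0.3834 -0.4382  0.3022] ang -0.523 F [ 1.2 -0.9 -0.4] g 1.003 tilt [ 0.    -0.001]
[22.13  0.69  0.22] twist -0.393 rows 5.3 3.1
[ 37.46 -12.76   0.2 ] twist -0.393 rows 9.5 3.1
[ 51.52 -26.42   8.19] twist -0.393 rows 14.0 3.1
```

Emit:
{"method": "move_arm", "body": {
  "gripper": [1,1,1,1,1],
  "xyz": [
    [22,0.7,0.2],
    [22,0.7,0.2],
    [22,0.7,0.2],
    [22,0.7,0.2],
    [37,-12.8,0.2]
  ],
  "twist": [-0.4,-0.4,-0.4,-0.4,-0.4]
}}

```text
t: 2.83
eef_pos: [0.4731, -0.2553, 0.3009]
tool_rot: [0.001, 0.75, 0.661, 0.002]
contact_force: [1.6, 0.6, 0.5]
gripper_width: 1.0
```

```bash
python3 -c "
from h import *
go((.46,-.05,.3,-.13),(.412,.14,.22,-.13))"
```

```text
t 2.83 pos [ 0.4731 -0.2553  0.3009] ang -0.125 F [1.6 0.6 0.5] g 1.0 tilt [ 0.004 -0.   ]
[20.21 -3.87  0.08] twist 0.005 rows 4.9 0.0
[ 38.46 -11.04   8.06] twist 0.005 rows 9.8 0.0
```

Emit:
{"method": "move_arm", "body": {
  "gripper": [1,1,1,1,1],
  "xyz": [
    [20.2,-3.9,0],
    [20.2,-3.9,0],
    [20.2,-3.9,0],
    [20.2,-3.9,0],
    [24,-6,0]
  ],
  "twist": [0,0,0,0,0]
}}

```text
t: 3.25
eef_pos: [0.4499, -0.0481, 0.3009]
tool_rot: [0.001, 0.751, 0.66, 0.001]
contact_force: [1.5, 0.5, 0.4]
gripper_width: 0.997
```

```bash
python3 -c "
from h import *
go((.412,.14,.24,-.13))"
```

```text
t 3.25 pos [ 0.4499 -0.0481  0.3009] ang -0.129 F [1.5 0.5 0.4] g 0.997 tilt [0.002 0.   ]
[18.17 -6.19  6.08] twist 0.001 rows 4.8 0.0
```

Emit:
{"method": "move_arm", "body": {
  "gripper": [0.6,0.6,0.6,0.6,0.6],
  "xyz": [
    [18.2,-6.2,6],
    [18.2,-6.2,6],
    [18.2,-6.2,6],
    [18.2,-6.2,6],
    [18.2,-6.2,6]
  ],
  "twist": [0,0,0,0,0]
}}

```text
t: 3.67
eef_pos: [0.4105, 0.1406, 0.2402]
tool_rot: [0.0, 0.751, 0.66, 0.001]
contact_force: [0.1, -0.1, 0.4]
gripper_width: 0.597
```

Run:
```python
from h import *
go((.412,.14,.24,-.13))
c=read_camera('wrist');cv2.imwrite('pics/w1.png',c['pixels'][:,:,::-1])
np.savez('w1.npz',**{k:c[k] for k in('fx','fy','cx','cy','R','t')})
print(c['fx'],c['cx'],c['cy'],-np.array(c['R']).T@c['t'])
for n in('pry_bar','bar_nose','push_stick','stick_nose'):
  for cam in('wrist',):
    print(n,[(round(d['p'],2),np.round(d['centre'],4)) for d in spot_point(n,cam)[:2]])
```

```text
t 3.67 pos [0.4105 0.1406 0.2402] ang -0.128 F [ 0.1 -0.1  0.4] g 0.597 tilt [0.001 0.001]
[-0.05  0.15  0.02] twist 0.002 rows 0.0 0.0
309.70691628693146 322.0966613346935 199.0533557325725 [0.42067143 0.21816944 0.3115127 ]
pry_bar [(0.7, array([ 0.4073,  0.1188, -0.0015]))]
bar_nose [(0.9, array([0.4202, 0.2149, 0.0041])), (0.18, array([ 0.5753, -0.0087,  0.0009]))]
push_stick [(0.83, array([4.844e-01, 2.305e-01, 2.000e-04])), (0.52, array([0.4052, 0.1167, 0.0008]))]
stick_nose [(0.88, array([0.4801, 0.1451, 0.0065]))]
```

View pics/w1.png

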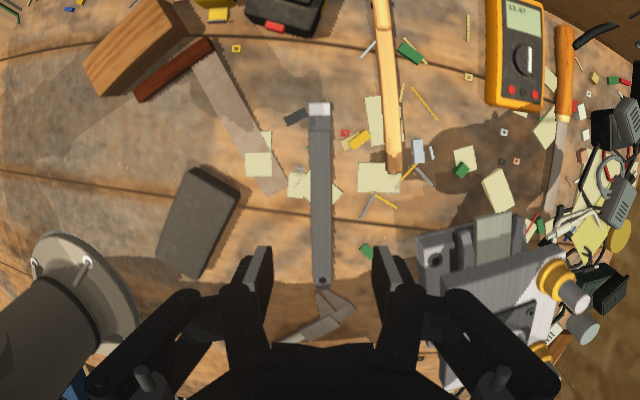

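```bash
cat >> h.py <<'E'
def funproj(c,uv,z):
    R=np.array(c['R']);t=np.array(c['t']);uv=np.atleast_2d(np.array(uv,float))
    d=uv-[float(c['cx']),float(c['cy'])];r=np.hypot(*d.T);th=r/float(c['fx'])
    v=np.c_[d/np.maximum(r,1e-9)[:,None]*np.sin(th)[:,None],np.cos(th)]@R
    o=-R.T@t
    return o+v*((z-o[2])/v[:,2])[:,None]
def fproj(c,P):
    X=np.atleast_2d(P)@np.array(c['R']).T+np.array(c['t']);h=np.hypot(X[:,0],X[:,1]);th=np.arctan2(h,X[:,2])
    return np.c_[float(c['cx'])+float(c['fx'])*th*X[:,0]/h,float(c['cy'])+float(c['fx'])*th*X[:,1]/h]
E
python3 - <<'E'
from h import *
c=dict(np.load('w1.npz'))
print(c['R'].round(3))
q=funproj(c,[[308,103],[330,103],[314,287],[331,287],[308,130],[331,130]],.007);print(q.round(4))
n=(q[0]+q[1])/2;t=(q[2]+q[3])/2;print(n,t,np.hypot(*(n-t)[:2]),np.arctan2((n-t)[0],(n-t)[1]))
q=funproj(c,[[386,172],[403,171],[372,0],[393,0]],.016);print(q.round(4))
E
```

```text
[[ 0.992 -0.127 -0.   ]
 [-0.121 -0.944  0.308]
 [-0.039 -0.305 -0.951]]
[[0.407  0.2191 0.007 ]
 [0.4281 0.2164 0.007 ]
 [0.3849 0.0141 0.007 ]
 [0.4047 0.0115 0.007 ]
 [0.4035 0.1927 0.007 ]
 [0.4258 0.1898 0.007 ]]
[0.41757331 0.21773104 0.007     ] [0.39478548 0.01278557 0.007     ] 0.20620845657652773 0.11073487865239925
[[0.4749 0.1432 0.016 ]
 [0.4924 0.1422 0.016 ]
 [0.4807 0.3141 0.016 ]
 [0.5013 0.3133 0.016 ]]
```

```bash
python3 -c "
from h import *
go((.409,.138,.12,-.112),(.409,.138,.078,-.112))"
```

```text
t 3.92 pos [0.4117 0.1378 0.2405] ang -0.129 F [-0.1 -0.1 -0.1] g 0.599 tilt [ 0. -0.]
[-1.000e-02 -2.800e-01  1.205e+01] twist -0.017 rows 2.9 0.1
[-1.000e-02 -2.800e-01  1.625e+01] twist -0.017 rows 3.9 0.1
```

Emit:
{"method": "move_arm", "body": {
  "gripper": [0.6,0.6,0.6,0.6,0.6],
  "xyz": [
    [0,-0.3,4],
    [0,-0.3,8],
    [0,-0.3,12],
    [0,-0.3,15],
    [0,-0.3,16]
  ],
  "twist": [-0.017,-0.017,-0.017,-0.017,-0.017]
}}

```text
t: 4.33
eef_pos: [0.4074, 0.136, 0.0773]
tool_rot: [-0.001, 0.746, 0.665, -0.003]
contact_force: [-0.2, 0.6, 0.1]
gripper_width: 0.603
```

Emit:
{"method": "move_arm", "body": {
  "gripper": [0.15,0.15,0.15,0.15,0.15],
  "xyz": [
    [0,0,0],
    [0,0,0],
    [0,0,0],
    [0,0,0],
    [0,0,0]
  ],
  "twist": [0,0,0,0,0],
  "squeeze": 80
}}

```text
t: 4.75
eef_pos: [0.4096, 0.1387, 0.0818]
tool_rot: [0.001, 0.746, 0.666, 0.001]
contact_force: [-0.0, 0.8, -1.2]
gripper_width: 0.15
```

Run:
```python
from h import *
go((.409,.138,.078,-.112))
c=read_camera('wrist');cv2.imwrite('pics/w2.png',c['pixels'][:,:,::-1])
```

```text
t 4.75 pos [0.4096 0.1387 0.0818] ang -0.113 F [-0.   0.8 -1.2] g 0.15 tilt [0.003 0.001]
[-0.07 -0.05  0.38] twist -0.001 rows 0.1 0.0
```

View pics/w2.png

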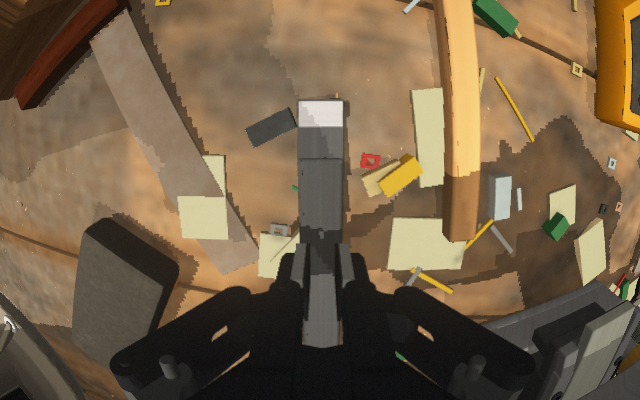

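Emit:
{"method": "move_arm", "body": {
  "gripper": [0.5,0.5,0.5,0.5,0.5],
  "xyz": [
    [0,0,0],
    [0,0,0],
    [0,0,0.5],
    [0,0,0.5],
    [0,0,0.5]
  ],
  "twist": [0,0,0,0,0]
}}

```text
t: 5.22
eef_pos: [0.4082, 0.1385, 0.075]
tool_rot: [-0.0, 0.746, 0.666, -0.0]
contact_force: [0.0, 0.1, -0.6]
gripper_width: 0.502
```

Emit:
{"method": "move_arm", "body": {
  "gripper": [0.15,0.15,0.15,0.15,0.15],
  "xyz": [
    [0,0,0],
    [0,0,0],
    [0,0,0],
    [0,0,0],
    [0,0,0]
  ],
  "twist": [0,0,0,0,0],
  "squeeze": 80
}}

```text
t: 5.63
eef_pos: [0.4086, 0.1386, 0.0757]
tool_rot: [0.0, 0.746, 0.666, 0.0]
contact_force: [-2.0, -1.4, 5.1]
gripper_width: 0.22
```

Run:
```python
from h import *
go((.409,.138,.078,-.112))
```

```text
t 5.63 pos [0.4086 0.1386 0.0757] ang -0.112 F [-2.  -1.4  5.1] g 0.22 tilt [ 0. -0.]
[-0.06  0.05 -0.23] twist 0.0 rows 0.1 0.0
```

Emit:
{"method": "move_arm", "body": {
  "gripper": [0.15,0.15],
  "xyz": [
    [0,0,0],
    [0,0,0]
  ],
  "twist": [0,0]
}}

```text
t: 5.8
eef_pos: [0.4085, 0.1386, 0.0757]
tool_rot: [0.0, 0.746, 0.666, -0.0]
contact_force: [-1.1, -0.1, 5.9]
gripper_width: 0.219
```

Run:
```python
from h import *
go((.409,.138,.078,-.112))
c=read_camera('wrist');crop(c,220,180,200,180,'pics/w3.png',4)
```

```text
t 5.8 pos [0.4085 0.1386 0.0757] ang -0.112 F [-1.1 -0.1  5.9] g 0.219 tilt [ 0. -0.]
[-0.06  0.05 -0.23] twist 0.0 rows 0.1 0.0
```

View pics/w3.png

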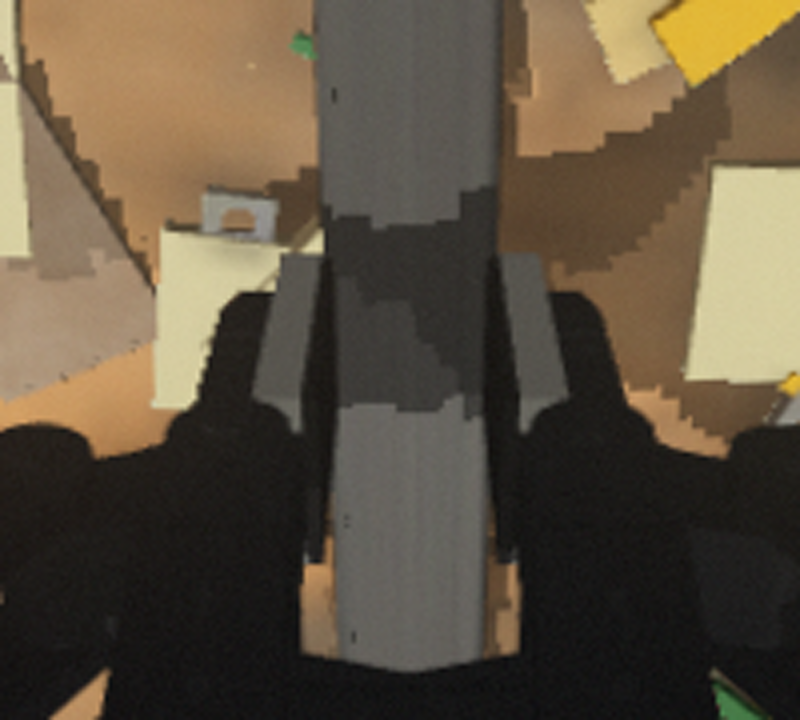

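Emit:
{"method": "move_arm", "body": {
  "gripper": [0.15,0.15,0.15,0.15,0.15],
  "xyz": [
    [0,0,-2],
    [0,0,-6],
    [0,0,-10],
    [0,0,-14],
    [0,0,-18.5]
  ],
  "twist": [0,0,0,0,0]
}}

```text
t: 6.27
eef_pos: [0.4074, 0.1384, 0.2582]
tool_rot: [-0.001, 0.745, 0.667, -0.001]
contact_force: [1.1, 0.0, -2.8]
gripper_width: 0.214
```

Run:
```python
from h import *
go((.592,-.19,.26,.08),(.50,-.025,.26,0))
c=read_camera('wrist');cv2.imwrite('pics/w4.png',c['pixels'][:,:,::-1])
c=read_camera('side');crop(c,160,40,200,150,'pics/s4.png',4)
```

```text
t 6.27 pos [0.4074 0.1384 0.2582] ang -0.111 F [ 1.1  0.  -2.8] g 0.214 tilt [-0.002 -0.   ]
[-30.58  22.    -0.22] twist -0.191 rows 9.0 1.5
[-15.21  11.02  -0.2 ] twist -0.111 rows 4.5 0.9
```

View pics/w4.png

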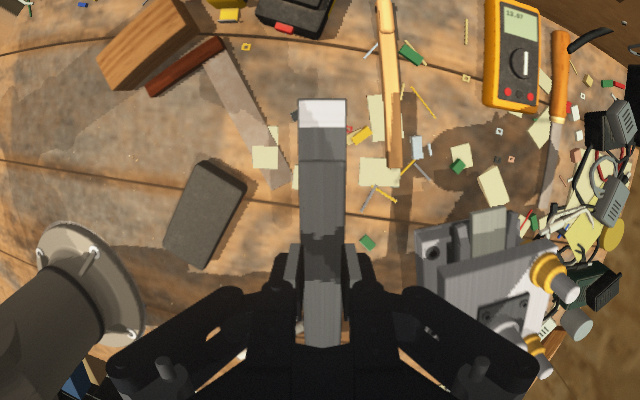

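View pics/s4.png

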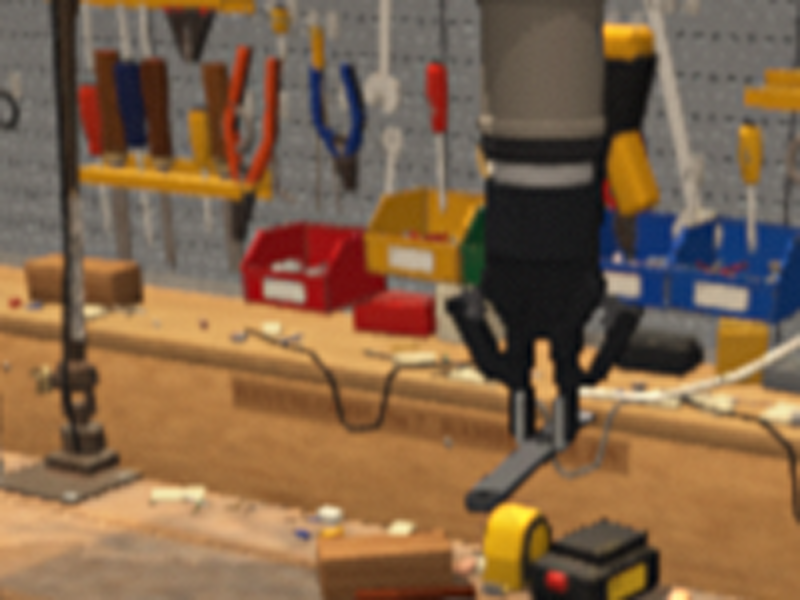

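Emit:
{"method": "move_arm", "body": {
  "gripper": [0.15,0.15,0.15,0.15,0.15],
  "xyz": [
    [-30.6,22,-0.2],
    [-30.6,22,-0.2],
    [-30.6,22,-0.2],
    [-30.6,22,-0.2],
    [-30.6,22,-0.2]
  ],
  "twist": [-0.05,-0.1,-0.15,-0.19,-0.19]
}}

```text
t: 6.78
eef_pos: [0.5103, -0.0452, 0.2568]
tool_rot: [-0.001, 0.678, 0.735, -0.001]
contact_force: [1.3, 1.2, -2.6]
gripper_width: 0.221
```

Run:
```python
from h import *
go((.592,-.19,.26,.08))
```

```text
t 6.78 pos [ 0.5103 -0.0452  0.2568] ang 0.08 F [ 1.3  1.2 -2.6] g 0.221 tilt [-0.002 -0.   ]
[-15.09   6.99  -0.33] twist 0.0 rows 4.0 0.0
```

Emit:
{"method": "move_arm", "body": {
  "gripper": [0.15,0.15,0.15,0.15,0.15],
  "xyz": [
    [-15.1,7,0],
    [-15.1,7,0],
    [-15.1,7,0],
    [-15.1,7,0],
    [-15.1,7,0]
  ],
  "twist": [0,0,0,0,0]
}}

```text
t: 7.2
eef_pos: [0.5932, -0.1982, 0.2557]
tool_rot: [0.001, 0.683, 0.731, -0.002]
contact_force: [-0.4, -2.2, -1.8]
gripper_width: 0.22
```

Run:
```python
from h import *
go((.592,-.19,.26,.08))
c=read_camera('wrist');cv2.imwrite('pics/w5.png',c['pixels'][:,:,::-1])
np.savez('w5.npz',**{k:c[k] for k in('fx','fy','cx','cy','R','t')})
for n in('die_set','pry_notch','fulcrum','bar_nose','pry_bar'):
    print(n,[(round(d['p'],2),np.round(d['centre'],4)) for d in spot_point(n,'wrist')[:2]])
```

```text
t 7.2 pos [ 0.5932 -0.1982  0.2557] ang 0.067 F [-0.4 -2.2 -1.8] g 0.22 tilt [-0.001 -0.004]
[ 0.82 -0.07 -0.44] twist -0.013 rows 0.2 0.1
die_set []
pry_notch [(0.71, array([ 0.5838, -0.082 ,  0.0896]))]
fulcrum [(0.84, array([ 0.5788, -0.1166, -0.0028]))]
bar_nose [(0.81, array([ 0.5861, -0.1222,  0.185 ]))]
pry_bar [(0.72, array([ 0.5997, -0.2207,  0.1833]))]
```

View pics/w5.png

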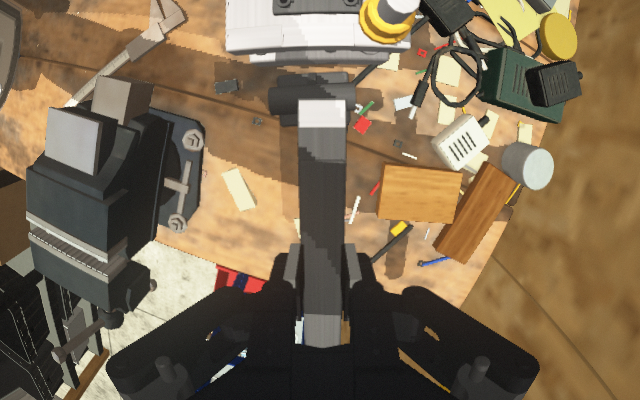

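Run:
```python
import cv2
im=cv2.imread('pics/w5.png')[0:130,210:430]
cv2.imwrite('pics/w5c.png',cv2.resize(im,None,fx=3.6,fy=3.6,interpolation=cv2.INTER_CUBIC))
```

```text
(no output)
```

View pics/w5c.png

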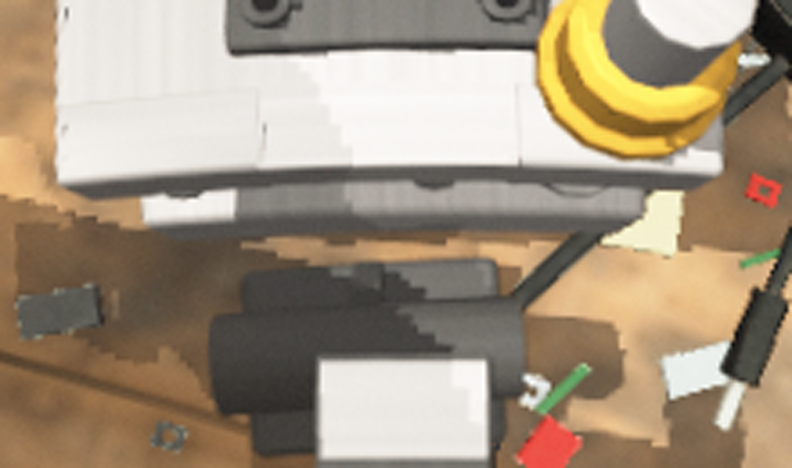

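Run:
```python
from h import *
c=dict(np.load('w5.npz'))
U=lambda p,z: funproj(c,np.array(p)/3.6+[210,0],z)
def seg(n,p,z):
    q=U(p,z);d=q[1]-q[0];print(n,q[:,:2].round(4).tolist(),'mid',q[:,:2].mean(0).round(4),'len',np.hypot(*d[:2]).round(4),'yaw',np.arctan2(d[1],d[0]).round(3))
seg('shoe bot',[[66,198],[722,184]],.087)
seg('crown top edge',[[214,316],[520,299]],.074)
seg('crown ctr',[[211,363],[526,346]],.078)
seg('crown bot edge',[[218,413],[520,394]],.066)
seg('foot rear',[[246,275],[494,262]],.02)
seg('bar nose(z .181)',[[318,358],[490,358]],.2557-.0757+.005)
seg('base edge',[[145,233],[640,229]],.04)
print(-c['R'].T@c['t'])
```

```text
shoe bot [[0.5123, -0.0859], [0.6531, -0.0736]] mid [ 0.5827 -0.0797] len 0.1414 yaw 0.087
crown top edge [[0.5445, -0.1114], [0.6125, -0.1035]] mid [ 0.5785 -0.1075] len 0.0685 yaw 0.116
crown ctr [[0.545, -0.1222], [0.6142, -0.1141]] mid [ 0.5796 -0.1181] len 0.0696 yaw 0.116
crown bot edge [[0.5452, -0.134], [0.615, -0.1252]] mid [ 0.5801 -0.1296] len 0.0703 yaw 0.126
foot rear [[0.5433, -0.098], [0.6099, -0.0904]] mid [ 0.5766 -0.0942] len 0.067 yaw 0.113
bar nose(z .181) [[0.5771, -0.12], [0.5986, -0.1185]] mid [ 0.5878 -0.1193] len 0.0215 yaw 0.068
base edge [[0.5193, -0.0888], [0.6451, -0.0796]] mid [ 0.5822 -0.0842] len 0.1261 yaw 0.073
[ 0.58808995 -0.11988577  0.32665612]
```

Run:
```python
from h import *
go((.592,-.181,.166,.09),(.592,-.181,.156,.09))
```

```text
t 7.5 pos [ 0.5915 -0.1863  0.2576] ang 0.081 F [ 0.7  0.6 -3.2] g 0.22 tilt [-0.001  0.001]
[0.51 0.11 9.16] twist -0.009 rows 2.2 0.1
[ 0.51  0.11 10.16] twist -0.009 rows 2.4 0.1
```

Emit:
{"method": "move_arm", "body": {
  "gripper": [0.15,0.15,0.15,0.15,0.15],
  "xyz": [
    [0.2,0.1,3],
    [0.5,0.1,6],
    [0.5,0.1,8],
    [0.5,0.1,9.2],
    [0.5,0.1,9.2]
  ],
  "twist": [-0.009,-0.009,-0.009,-0.009,-0.009]
}}

```text
t: 7.92
eef_pos: [0.5909, -0.1819, 0.1636]
tool_rot: [-0.002, 0.675, 0.738, -0.001]
contact_force: [-0.7, -0.9, -2.8]
gripper_width: 0.221
```

Emit:
{"method": "move_arm", "body": {
  "gripper": [0.15,0.15],
  "xyz": [
    [0,0,0],
    [0,0,0]
  ],
  "twist": [0,0]
}}

```text
t: 8.08
eef_pos: [0.5937, -0.1829, 0.1678]
tool_rot: [0.001, 0.676, 0.737, 0.001]
contact_force: [0.6, 0.6, -2.2]
gripper_width: 0.219
```

Run:
```python
from h import *
go((.592,-.181,.156,.09))
c=read_camera('wrist');crop(c,210,0,220,200,'pics/w6.png',3.6)
np.savez('w6.npz',**{k:c[k] for k in('fx','fy','cx','cy','R','t')})
s=read_camera('side');crop(s,240,120,180,150,'pics/s6.png',4)
np.savez('s6.npz',**{k:s[k] for k in('fx','fy','cx','cy','R','t')})
s=read_camera('scene');crop(s,180,70,180,150,'pics/c6.png',4)
for cam in('wrist','side','scene'):
  for n in('pry_notch','fulcrum','bar_nose'):
    print(cam,n,[(round(d['p'],2),np.round(d['centre'],4)) for d in spot_point(n,cam)[:1]])
```

```text
t 8.08 pos [ 0.5937 -0.1829  0.1678] ang 0.087 F [ 0.6  0.6 -2.2] g 0.219 tilt [ 0.003 -0.001]
[ 0.21 -0.15  1.18] twist -0.003 rows 0.3 0.0
wrist pry_notch [(0.61, array([ 0.5786, -0.0822,  0.0883]))]
wrist fulcrum [(0.67, array([ 0.5804, -0.1149, -0.0032]))]
wrist bar_nose [(0.88, array([ 0.5854, -0.1057,  0.0991]))]
side pry_notch [(0.9, array([ 0.5836, -0.0804,  0.0908]))]
side fulcrum [(0.81, array([ 0.5734, -0.1184, -0.0021]))]
side bar_nose [(0.75, array([ 0.5869, -0.1009,  0.0944]))]
scene pry_notch [(0.81, array([ 0.5852, -0.0845,  0.0929]))]
scene fulcrum [(0.67, array([ 0.5803, -0.1173,  0.0009]))]
scene bar_nose [(0.89, array([ 0.5835, -0.1009,  0.0969]))]
```

View pics/w6.png

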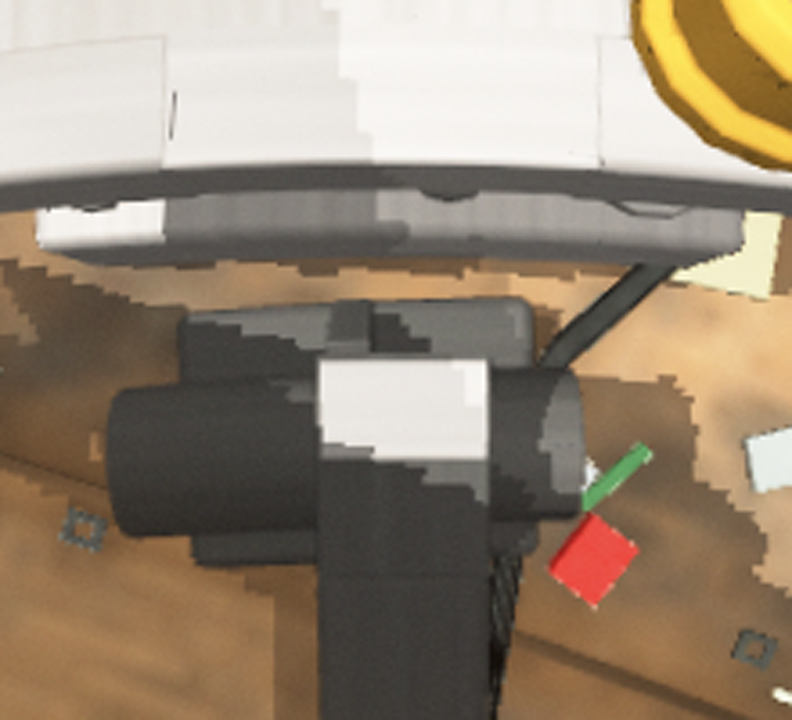

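View pics/s6.png

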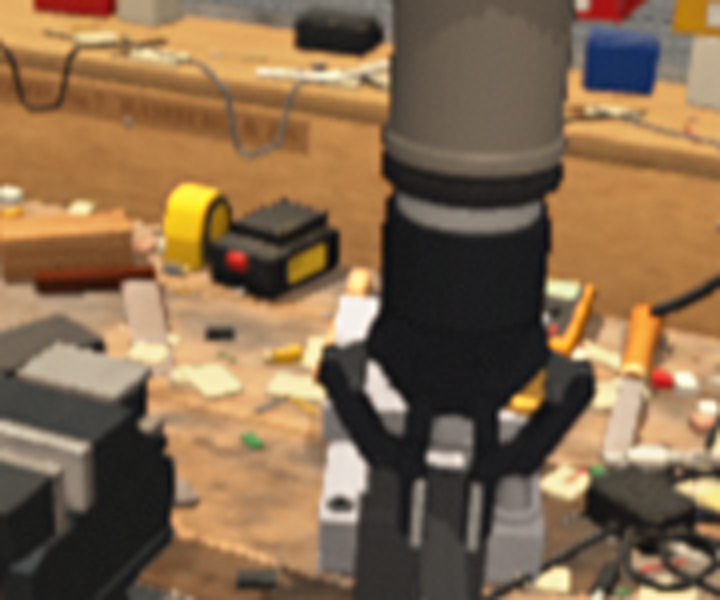

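View pics/c6.png

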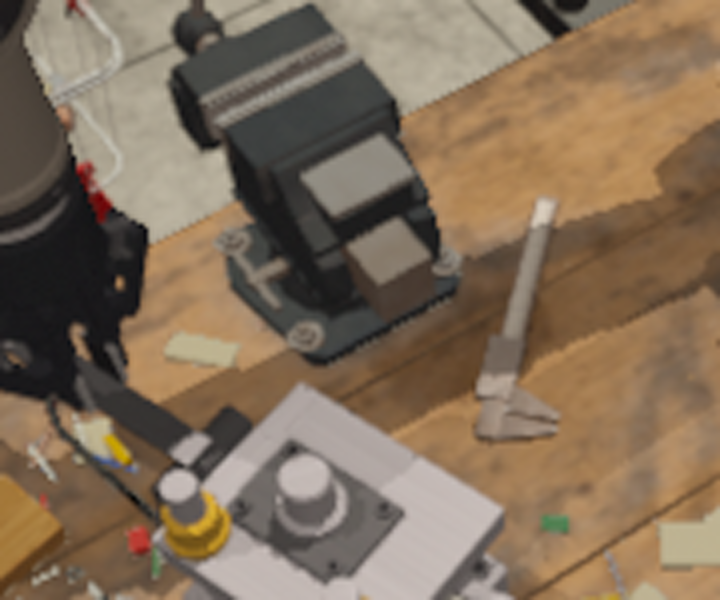

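Emit:
{"method": "move_arm", "body": {
  "gripper": [0.15,0.15,0.15,0.15,0.15],
  "xyz": [
    [0,0,0.6],
    [0,0,1.2],
    [0,0,1.2],
    [0,0,1.2],
    [0,0,1.2]
  ],
  "twist": [0,0,0,0,0]
}}

```text
t: 9.1
eef_pos: [0.5926, -0.1831, 0.1539]
tool_rot: [-0.0, 0.676, 0.737, -0.0]
contact_force: [-0.7, -0.3, -2.0]
gripper_width: 0.222
```

Run:
```python
from h import *
go((.589,-.149,.156,.087))
s=read_camera('side');crop(s,310,190,100,90,'pics/s7.png',7)
```

```text
t 9.1 pos [ 0.5926 -0.1831  0.1539] ang 0.087 F [-0.7 -0.3 -2. ] g 0.222 tilt [-0.  0.]
[ 3.42 -0.06 -0.21] twist 0.0 rows 0.8 0.0
```

View pics/s7.png

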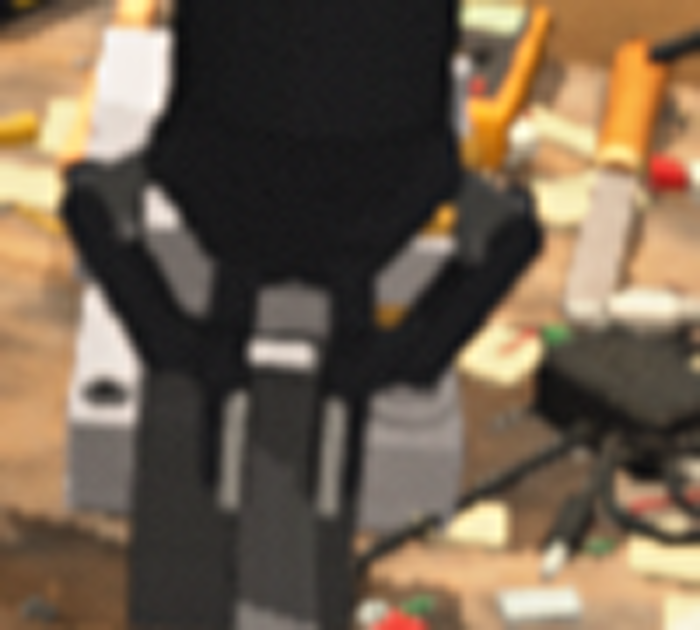

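Emit:
{"method": "move_arm", "body": {
  "gripper": [0.15,0.15,0.15,0.15,0.15],
  "xyz": [
    [0.8,0,-0.1],
    [1.6,0,-0.1],
    [2.4,0,-0.1],
    [3.2,0,-0.1],
    [3.2,0,-0.1]
  ],
  "twist": [0,0,0,0,0]
}}

```text
t: 9.57
eef_pos: [0.5899, -0.1479, 0.1554]
tool_rot: [-0.0, 0.674, 0.738, 0.001]
contact_force: [0.6, 1.1, -2.4]
gripper_width: 0.215
```

Run:
```python
from h import *
go((.589,-.149,.156,.087))
c=read_camera('wrist');crop(c,210,0,220,200,'pics/w8.png',3.6)
np.savez('w8.npz',**{k:c[k] for k in('fx','fy','cx','cy','R','t')})
s=read_camera('side');crop(s,310,190,100,90,'pics/s8.png',7)
go((.589,-.149,.156,.087))
```

```text
t 9.57 pos [ 0.5899 -0.1479  0.1554] ang 0.091 F [ 0.6  1.1 -2.4] g 0.215 tilt [0.    0.002]
[-0.1  -0.1  -0.06] twist 0.004 rows 0.0 0.0
t 9.67 pos [ 0.5899 -0.1505  0.1553] ang 0.089 F [ 0.2 -0.2 -1.9] g 0.223 tilt [ 0. -0.]
[ 0.15 -0.08 -0.07] twist 0.002 rows 0.0 0.0
```

View pics/w8.png

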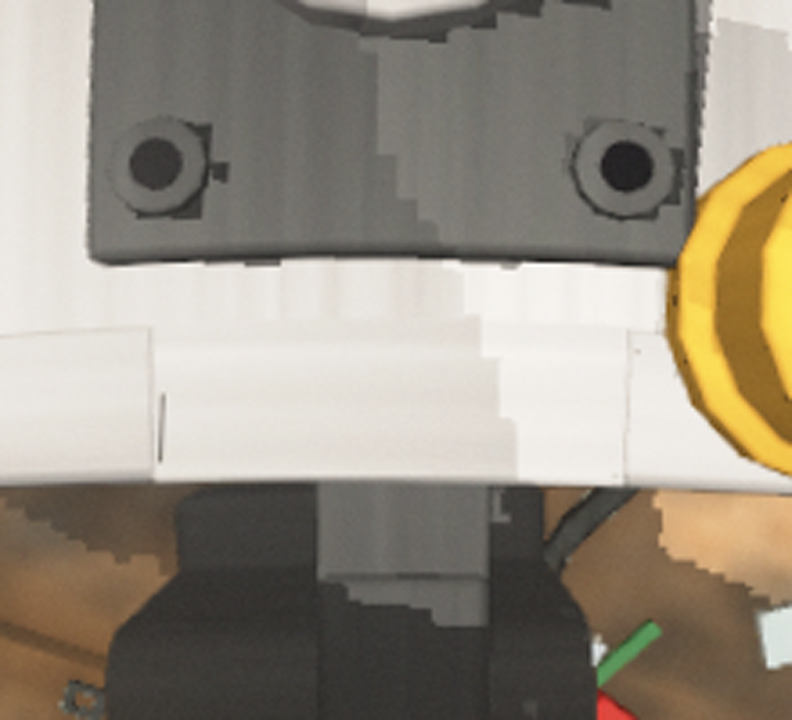

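View pics/s8.png

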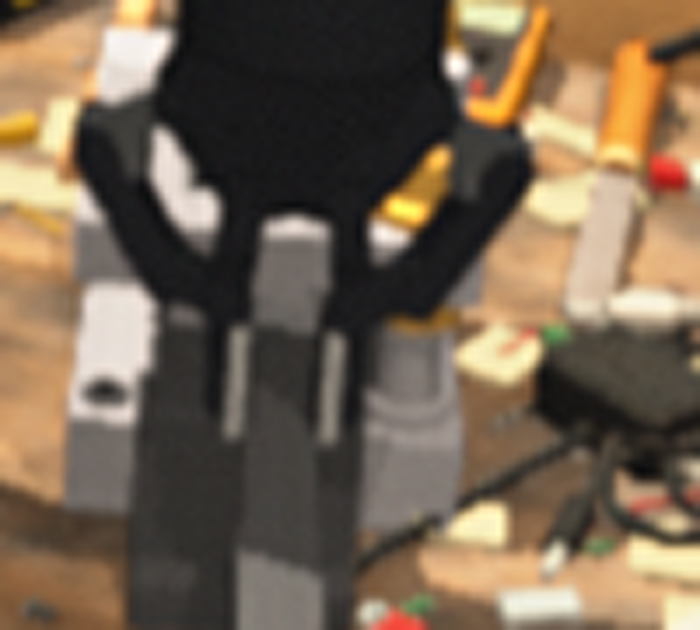

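Run:
```python
from h import *
c6=dict(np.load('w6.npz'));c8=dict(np.load('w8.npz'));c5=dict(np.load('w5.npz'))
print(-c6['R'].T@c6['t'],-c8['R'].T@c8['t'])
o=np.array([210,0])
for z in (.095,.1,.106,.112,.118,.124):
    a=funproj(c6,np.array([[390,165]])/3.6+o,z)[0];b=funproj(c8,np.array([[390,484]])/3.6+o,z)[0];e=funproj(c5,np.array([[390,168]])/3.6+o,z)[0]
    # bolt spacing etc
    print(z,a[:2].round(4),b[:2].round(4),e[:2].round(4))
# underside edge in w6: bottom of dark band row 197
for z in (.086,.088): print('bot',funproj(c6,np.array([[390,190]])/3.6+o,z)[0].round(4),funproj(c5,np.array([[390,187]])/3.6+o,z)[0].round(4))
print('nose w6',funproj(c6,np.array([[318,358],[488,358]])/3.6+o,.0968).round(4))
print('taper w8',funproj(c8,np.array([[318,576],[488,576]])/3.6+o,.088).round(4))
print('taper w6',funproj(c6,np.array([[318,575],[488,575]])/3.6+o,.100).round(4))
```

```text
[ 0.58669637 -0.10501811  0.23900643] [ 0.58287241 -0.07014128  0.2268061 ]
0.095 [ 0.5829 -0.079 ] [ 0.5824 -0.0839] [ 0.5822 -0.0794]
0.1 [ 0.583  -0.0799] [ 0.5824 -0.0834] [ 0.5823 -0.0803]
0.106 [ 0.5832 -0.081 ] [ 0.5825 -0.0828] [ 0.5824 -0.0813]
0.112 [ 0.5833 -0.082 ] [ 0.5825 -0.0821] [ 0.5826 -0.0824]
0.118 [ 0.5835 -0.0831] [ 0.5825 -0.0815] [ 0.5827 -0.0834]
0.124 [ 0.5837 -0.0842] [ 0.5825 -0.0809] [ 0.5829 -0.0845]
bot [ 0.583  -0.0809  0.086 ] [ 0.5822 -0.082   0.086 ]
bot [ 0.583  -0.0812  0.088 ] [ 0.5823 -0.0823  0.088 ]
nose w6 [[ 0.5761 -0.1048  0.0968]
 [ 0.5974 -0.1029  0.0968]]
taper w8 [[ 0.5744 -0.0971  0.088 ]
 [ 0.5958 -0.0951  0.088 ]]
taper w6 [[ 0.5784 -0.1321  0.1   ]
 [ 0.5999 -0.1303  0.1   ]]
```

Emit:
{"method": "move_arm", "body": {
  "gripper": [0.15,0.15,0.15,0.15,0.15],
  "xyz": [
    [-0.3,0,0],
    [-0.3,0,0],
    [-0.3,0,0.2],
    [-0.3,0,0.2],
    [-0.3,0,0.2]
  ],
  "twist": [0,0,0,0,0]
}}

```text
t: 10.08
eef_pos: [0.5901, -0.1547, 0.1531]
tool_rot: [0.0, 0.676, 0.737, -0.0]
contact_force: [0.5, -0.4, -1.8]
gripper_width: 0.223
```

Emit:
{"method": "move_arm", "body": {
  "gripper": [0.15,0.15,0.15],
  "xyz": [
    [0.1,0,0.2],
    [0.1,0,0.2],
    [0.1,0,0.2]
  ],
  "twist": [0,0,0]
}}

```text
t: 10.33
eef_pos: [0.5903, -0.1543, 0.1518]
tool_rot: [0.001, 0.676, 0.737, -0.0]
contact_force: [-2.6, -4.7, 5.0]
gripper_width: 0.219
```

Emit:
{"method": "move_arm", "body": {
  "gripper": [0.3,0.45,0.6,0.6,0.6],
  "xyz": [
    [0,0,-0.1],
    [0,0,-0.1],
    [0,0,-0.1],
    [0,0,-0.1],
    [0,0,-0.1]
  ],
  "twist": [0,0,0,0,0]
}}

```text
t: 10.75
eef_pos: [0.59, -0.1528, 0.152]
tool_rot: [-0.0, 0.676, 0.737, 0.0]
contact_force: [-0.9, -0.2, 0.2]
gripper_width: 0.602
```

Run:
```python
from h import *
go((.589,-.149,.156,.087))
c=read_camera('wrist');cv2.imwrite('pics/w9.png',c['pixels'][:,:,::-1])
np.savez('w9.npz',**{k:c[k] for k in('fx','fy','cx','cy','R','t')})
s=read_camera('side');crop(s,290,170,120,120,'pics/s9.png',5)
```

```text
t 10.75 pos [ 0.59   -0.1528  0.152 ] ang 0.087 F [-0.9 -0.2  0.2] g 0.602 tilt [-0.  0.]
[ 0.39 -0.07 -0.4 ] twist 0.0 rows 0.1 0.0
```

View pics/w9.png

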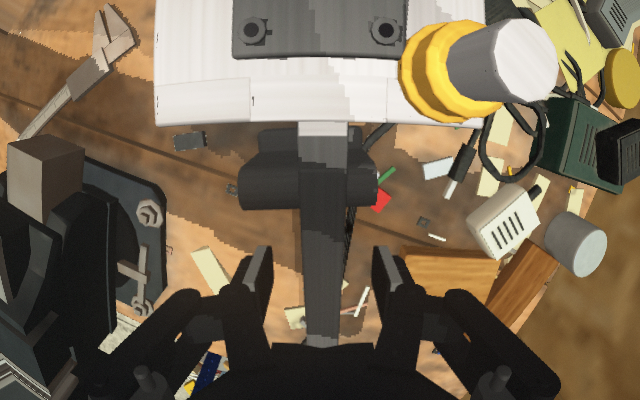

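View pics/s9.png

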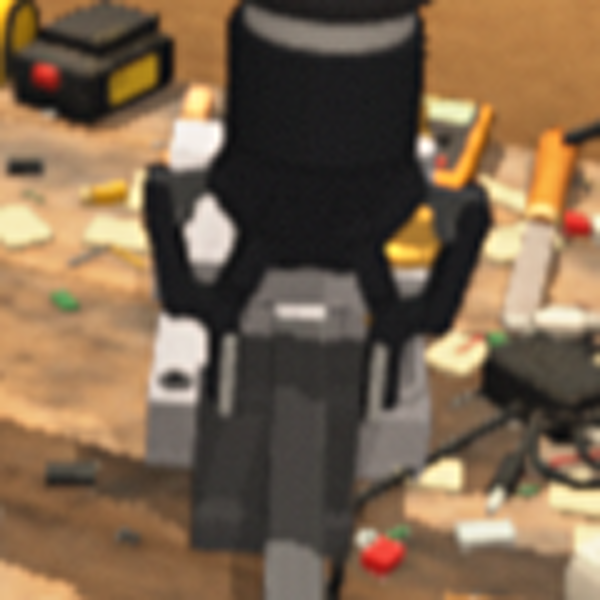

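Run:
```python
from h import *
c=dict(np.load('w9.npz'));im=cv2.imread('pics/w9.png')
cv2.imwrite('pics/w9c.png',cv2.resize(im[90:220,230:390],None,fx=5,fy=4.6,interpolation=cv2.INTER_CUBIC))
print(funproj(c,[[323,122]],.110),funproj(c,[[323,136]],.085),-c['R'].T@c['t'])
for n in('pry_notch','bar_nose','pry_bar'):
  for cam in('wrist','scene','side'):
    print(cam,n,[(round(d['p'],2),np.round(d['centre'],4)) for d in spot_point(n,cam)[:1]])
```

```text
[[ 0.58404839 -0.08216615  0.11      ]] [[ 0.58478644 -0.09003883  0.085     ]] [ 0.58322213 -0.07493004  0.22331426]
wrist pry_notch [(0.75, array([ 0.5811, -0.0823,  0.0877]))]
scene pry_notch [(0.81, array([ 0.5852, -0.0845,  0.0929]))]
side pry_notch [(0.89, array([ 0.5801, -0.0782,  0.0916]))]
wrist bar_nose []
scene bar_nose [(0.89, array([ 0.5835, -0.1009,  0.0969]))]
side bar_nose [(0.65, array([ 0.5795, -0.0703,  0.0898]))]
wrist pry_bar [(0.66, array([ 0.5927, -0.1728,  0.0668]))]
scene pry_bar [(0.96, array([ 0.5955, -0.2026,  0.0918]))]
side pry_bar [(0.72, array([ 0.5969, -0.1707,  0.0666]))]
```

View pics/w9c.png

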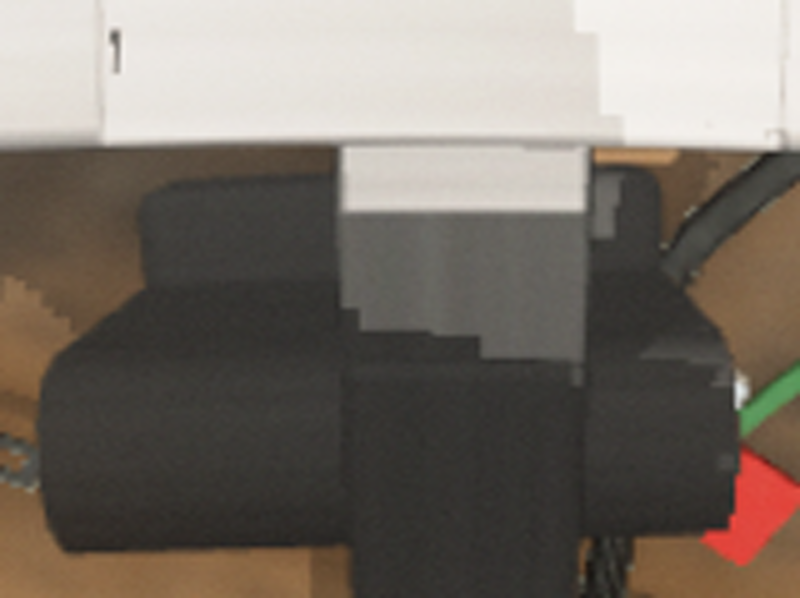

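Run:
```python
from h import *
c=dict(np.load('w9.npz'))
print(funproj(c,[[230+465/5,90+365/4.6]],.0855),funproj(c,[[323,136.2]],.0895))
print(funproj(c,[[230+90/5,90+350/4.6],[230+730/5,90+330/4.6]],.074))
c=read_camera('wrist');crop(c,280,230,90,120,'pics/w9d.png',6)
```

```text
[[ 0.58612881 -0.10518209  0.0855    ]] [[ 0.58474327 -0.08963439  0.0895    ]]
[[ 0.54876712 -0.10905276  0.074     ]
 [ 0.61214013 -0.10139814  0.074     ]]
```

View pics/w9d.png

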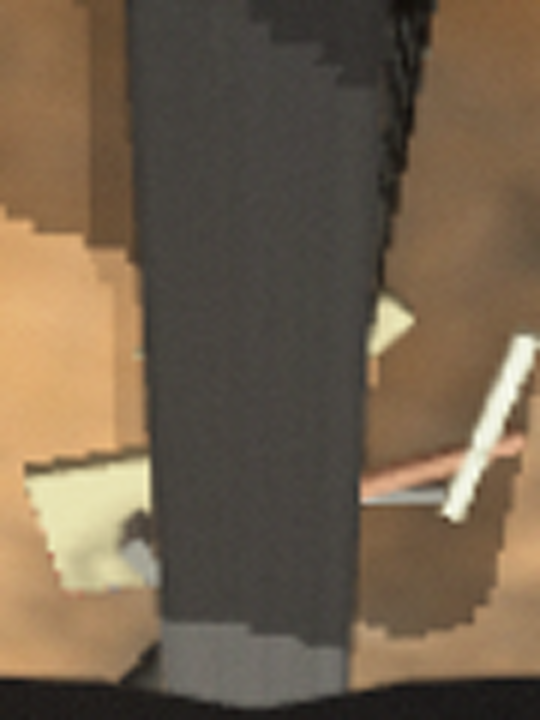

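Emit:
{"method": "move_arm", "body": {
  "gripper": [0.5,0.5,0.15,0.15,0.15],
  "xyz": [
    [0,0,0.6],
    [0,0,0.8],
    [0,0,0.8],
    [0,0,0.8],
    [0,0,0.8]
  ],
  "twist": [0,0,0,0,0],
  "squeeze": 30
}}

```text
t: 11.77
eef_pos: [0.5899, -0.1533, 0.1439]
tool_rot: [-0.0, 0.676, 0.737, -0.0]
contact_force: [1.3, 0.5, -2.3]
gripper_width: 0.24
```

Emit:
{"method": "move_arm", "body": {
  "gripper": [0.15,0.15,0.15,0.15,0.15],
  "xyz": [
    [0,0,0],
    [0.2,0,0],
    [0.5,0,0],
    [0.5,0,0],
    [0.5,0,0]
  ],
  "twist": [0,0,0,0,0]
}}

```text
t: 12.18
eef_pos: [0.5896, -0.151, 0.1446]
tool_rot: [0.001, 0.676, 0.737, -0.001]
contact_force: [0.1, -5.0, 0.3]
gripper_width: 0.242
```

Run:
```python
from h import *
go((.589,-.149,.156,.087))
c=read_camera('wrist');crop(c,230,60,160,150,'pics/w10.png',5)
np.savez('w10.npz',**{k:c[k] for k in('fx','fy','cx','cy','R','t')})
```

```text
t 12.18 pos [ 0.5896 -0.151   0.1446] ang 0.085 F [ 0.1 -5.   0.3] g 0.242 tilt [ 0.    -0.004]
[ 0.2  -0.04 -1.14] twist -0.002 rows 0.3 0.0
```

View pics/w10.png

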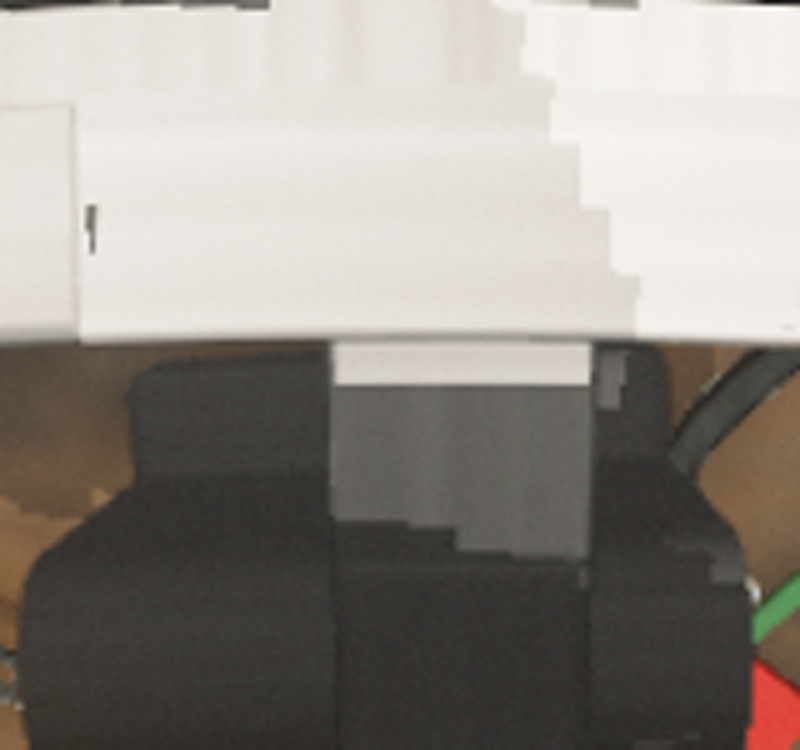

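Emit:
{"method": "move_arm", "body": {
  "gripper": [0.15,0.15,0.15],
  "xyz": [
    [0.3,0,0],
    [0.4,0,0],
    [0.4,0,0]
  ],
  "twist": [0,0,0]
}}

```text
t: 12.48
eef_pos: [0.5894, -0.1494, 0.1452]
tool_rot: [0.003, 0.677, 0.736, -0.002]
contact_force: [-1.0, -11.1, 2.7]
gripper_width: 0.242
```

Run:
```python
from h import *
go((.589,-.149,.156,.087))
c=read_camera('wrist');crop(c,230,60,160,150,'pics/w11.png',5)
np.savez('w11.npz',**{k:c[k] for k in('fx','fy','cx','cy','R','t')})
```

```text
t 12.48 pos [ 0.5894 -0.1494  0.1452] ang 0.083 F [ -1.  -11.1   2.7] g 0.242 tilt [ 0.001 -0.007]
[ 0.04 -0.04 -1.08] twist -0.004 rows 0.3 0.0
```

View pics/w11.png

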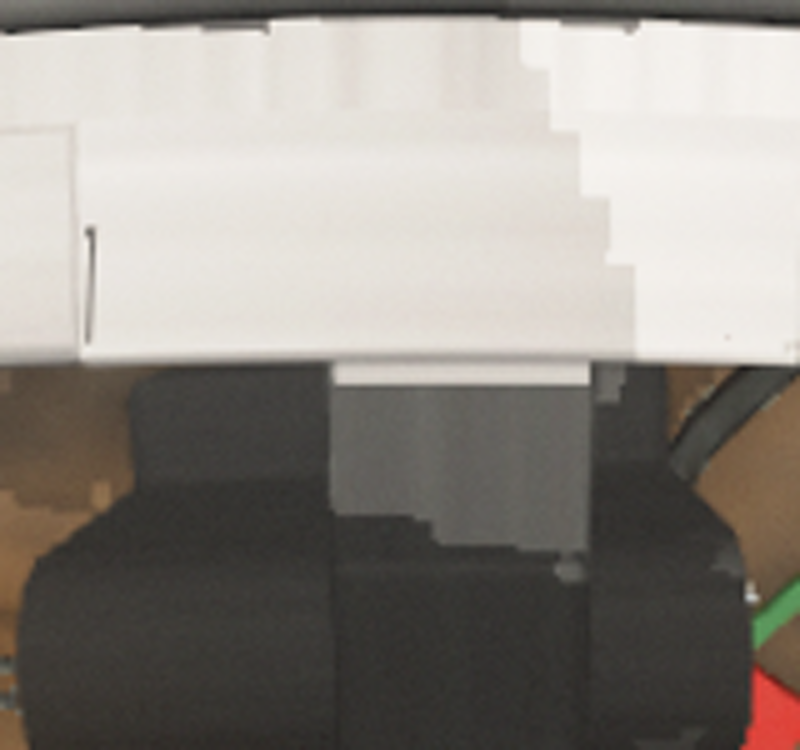

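Emit:
{"method": "move_arm", "body": {
  "gripper": [0.15,0.5,0.5,0.5,0.5],
  "xyz": [
    [-0.3,0,0],
    [-0.4,0,0],
    [-0.4,0,0],
    [-0.4,0,-3],
    [-0.4,0,-5]
  ],
  "twist": [0,0,0,0,0]
}}

```text
t: 12.95
eef_pos: [0.5894, -0.1468, 0.1946]
tool_rot: [-0.001, 0.675, 0.738, 0.0]
contact_force: [0.6, 0.7, -0.7]
gripper_width: 0.504
```

Run:
```python
from h import *
go((.600,-.265,.195,.087))
c=read_camera('wrist');cv2.imwrite('pics/w12.png',c['pixels'][:,:,::-1])
np.savez('w12.npz',**{k:c[k] for k in('fx','fy','cx','cy','R','t')})
s=read_camera('side');crop(s,290,170,120,130,'pics/s12.png',5)
for n in('pry_notch','bar_nose','pry_bar','fulcrum'):
  for cam in('wrist','side'):
    print(cam,n,[(round(d['p'],2),np.round(d['centre'],4)) for d in spot_point(n,cam)[:1]])
```

```text
t 12.95 pos [ 0.5894 -0.1468  0.1946] ang 0.088 F [ 0.6  0.7 -0.7] g 0.504 tilt [-0.001  0.002]
[-1.186e+01  1.000e-02 -6.000e-02] twist 0.001 rows 2.8 0.0
wrist pry_notch [(0.86, array([ 0.5799, -0.0806,  0.0889]))]
side pry_notch [(0.61, array([ 0.5828, -0.0796,  0.0914]))]
wrist bar_nose [(0.65, array([ 0.5816, -0.0787,  0.0926]))]
side bar_nose [(0.89, array([ 0.5822, -0.0753,  0.0915]))]
wrist pry_bar [(0.64, array([ 0.5931, -0.1757,  0.0652]))]
side pry_bar [(0.8, array([ 0.595 , -0.1758,  0.0676]))]
wrist fulcrum [(0.84, array([ 0.5768, -0.1175, -0.0031]))]
side fulcrum [(0.28, array([ 0.582 , -0.0724,  0.0901]))]
```

View pics/w12.png

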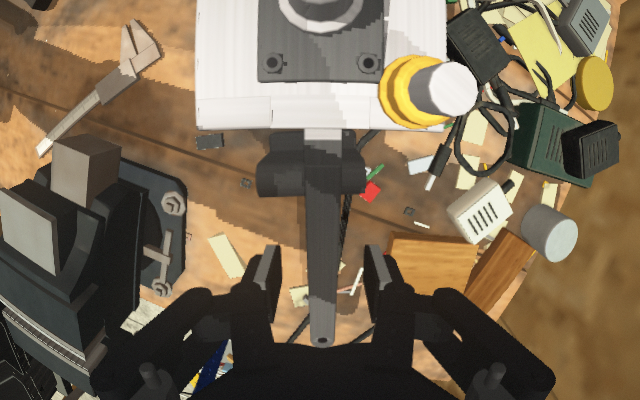

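View pics/s12.png

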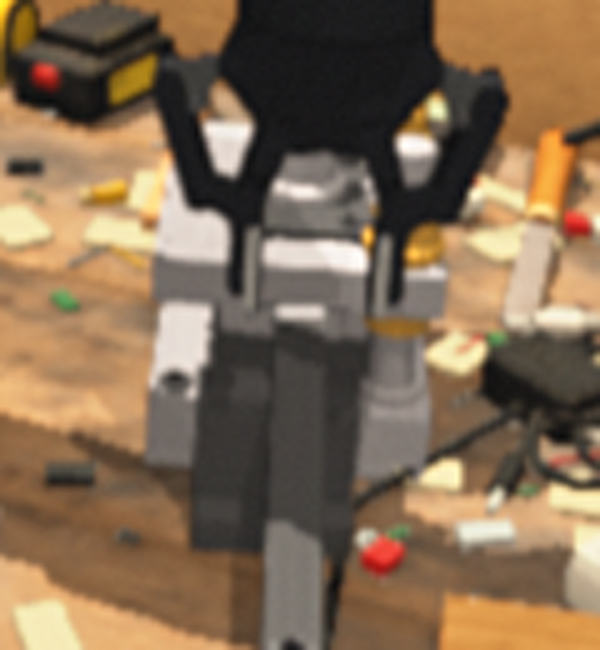

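Run:
```python
from h import *
im=cv2.imread('pics/w12.png')
cv2.imwrite('pics/w12c.png',cv2.resize(im[100:220,240:390],None,fx=5,fy=5,interpolation=cv2.INTER_CUBIC))
c=dict(np.load('w12.npz'));print(-c['R'].T@c['t'])
for z in(.04,.05,.06): print(funproj(c,[[322,347]],z))
```

```text
[ 0.58265234 -0.0690777   0.26605839]
[[ 0.60227274 -0.29607974  0.04      ]]
[[ 0.6014048  -0.28603799  0.05      ]]
[[ 0.60053687 -0.27599625  0.06      ]]
```

View pics/w12c.png

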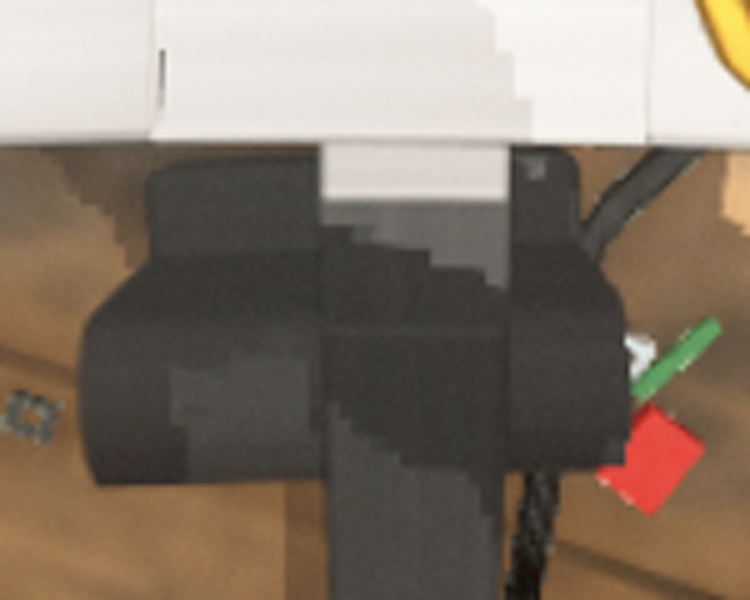

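Run:
```python
from h import *
go((.5905,-.157,.1445,.087))
```

```text
t 13.45 pos [ 0.5892 -0.1481  0.1933] ang 0.087 F [ 1.1  0.1 -0.7] g 0.5 tilt [-0.001  0.   ]
[-0.9   0.06  4.88] twist 0.0 rows 1.2 0.0
```

Run:
```python
from h import *
c=read_camera('wrist');crop(c,240,90,150,120,'pics/w13.png',5)
np.savez('w13.npz',**{k:c[k] for k in('fx','fy','cx','cy','R','t')})
```

```text
(no output)
```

View pics/w13.png

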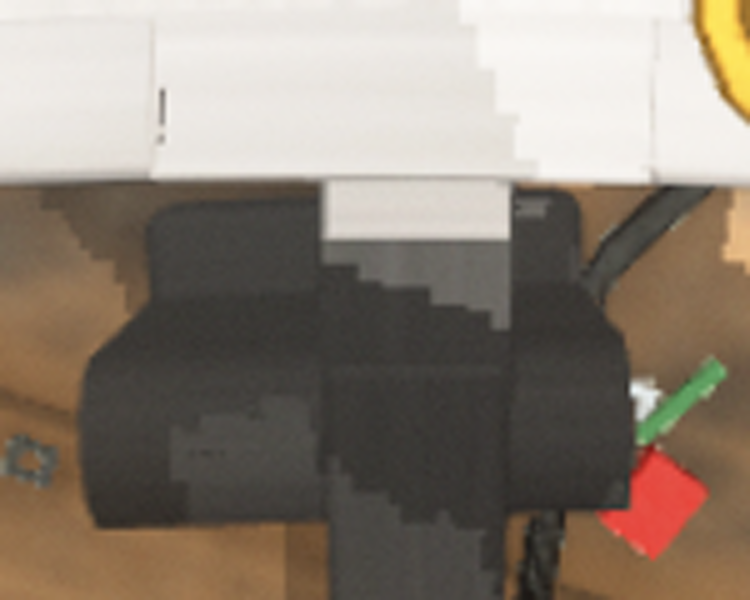

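Run:
```python
from h import *
c=dict(np.load('w13.npz'))
print(funproj(c,[[240+415/5,90+240/5]],.0895),funproj(c,[[240+415/5,90+372/5]],.0865),funproj(c,[[240+415/5,90+181/5]],.110))
for n,w,r,t in(('w10.npz',60,385,562),('w11.npz',60,385,562)):
    c=dict(np.load(n));print(n,funproj(c,[[322,r/5+w],[322,t/5+w]],.0875),funproj(c,[[322,60+(340 if '10' in n else 360)/5]],.110))
```

```text
[[ 0.58438483 -0.09046748  0.0895    ]] [[ 0.58578804 -0.10633423  0.0865    ]] [[ 0.58364476 -0.08217141  0.11      ]]
w10.npz [[ 0.58410831 -0.08780613  0.0875    ]
 [ 0.58539596 -0.10286686  0.0875    ]] [[ 0.58364716 -0.08208577  0.11      ]]
w11.npz [[ 0.58409251 -0.0864306   0.0875    ]
 [ 0.58535998 -0.10154362  0.0875    ]] [[ 0.58373903 -0.08200513  0.11      ]]
```

Emit:
{"method": "move_arm", "body": {
  "gripper": [0.5,0.5,0.15,0.15,0.15],
  "xyz": [
    [-0.9,0,2.5],
    [-0.9,0,4.8],
    [-0.9,0,4.8],
    [-0.9,0,4.8],
    [-0.9,0,4.8]
  ],
  "twist": [0,0,0,0,0],
  "squeeze": 40
}}

```text
t: 13.92
eef_pos: [0.5901, -0.157, 0.1463]
tool_rot: [-0.0, 0.675, 0.737, -0.0]
contact_force: [-0.8, -0.4, -4.8]
gripper_width: 0.242
```

Emit:
{"method": "move_arm", "body": {
  "gripper": [0.15,0.15,0.15,0.15],
  "xyz": [
    [0,0,0],
    [0,0,-0.2],
    [0,0,-0.3],
    [0,0,-0.3]
  ],
  "twist": [0,0,0,0]
}}

```text
t: 14.25
eef_pos: [0.5902, -0.1573, 0.1496]
tool_rot: [0.0, 0.676, 0.737, -0.0]
contact_force: [-1.2, 0.2, -8.2]
gripper_width: 0.235
```

Emit:
{"method": "move_arm", "body": {
  "gripper": [0.15,0.15,0.15,0.15,0.15],
  "xyz": [
    [0,0,0.15],
    [0.3,0,0.15],
    [0.6,0,0.15],
    [0.7,0,0.15],
    [0.7,0,0.15]
  ],
  "twist": [0,0,0,0,0]
}}

```text
t: 14.67
eef_pos: [0.5901, -0.1498, 0.1479]
tool_rot: [0.0, 0.676, 0.737, 0.0]
contact_force: [1.4, -0.7, -5.8]
gripper_width: 0.239
```

Run:
```python
from h import *
go((.5905,-.157,.1445,.087))
c=read_camera('wrist');crop(c,230,60,160,150,'pics/w14.png',5)
np.savez('w14.npz',**{k:c[k] for k in('fx','fy','cx','cy','R','t')})
```

```text
t 14.67 pos [ 0.5901 -0.1498  0.1479] ang 0.087 F [ 1.4 -0.7 -5.8] g 0.239 tilt [0.001 0.   ]
[-0.72 -0.03  0.34] twist 0.0 rows 0.2 0.0
```

View pics/w14.png

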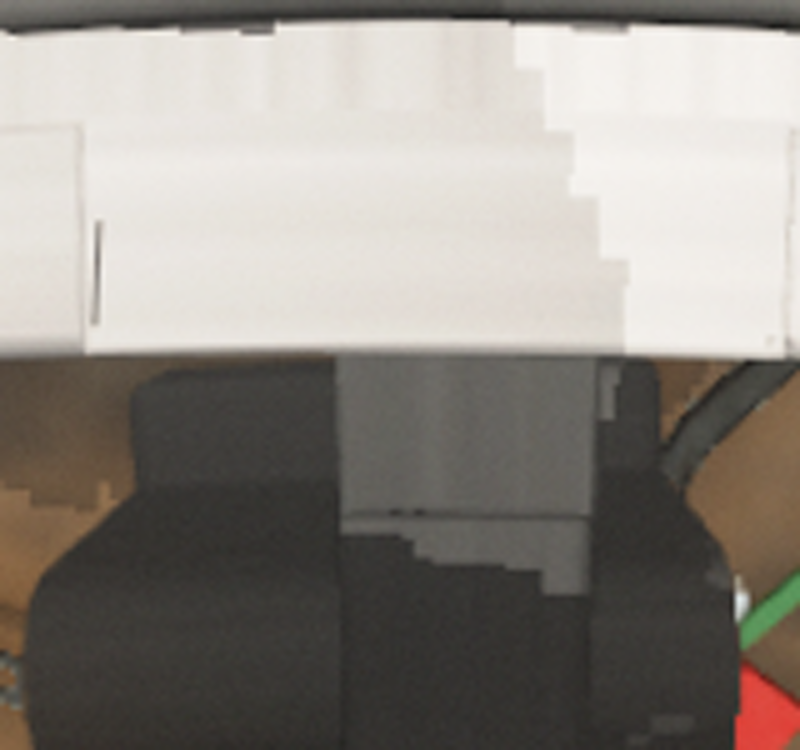

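Run:
```python
from h import *
c=dict(np.load('w14.npz'));print(funproj(c,[[322,60+517/5]],.0865),funproj(c,[[322,60+517/5]],.0895),funproj(c,[[322,60+355/5]],.110))
```

```text
[[ 0.58554223 -0.09843878  0.0865    ]] [[ 0.58549116 -0.09783837  0.0895    ]] [[ 0.5841185  -0.08209904  0.11      ]]
```

Emit:
{"method": "move_arm", "body": {
  "gripper": [0.15,0.15,0.15],
  "xyz": [
    [0,0,0.15],
    [0,0,0.3],
    [0,0,0.3]
  ],
  "twist": [0,0,0]
}}

```text
t: 14.97
eef_pos: [0.5904, -0.1496, 0.1466]
tool_rot: [0.0, 0.676, 0.737, 0.0]
contact_force: [-6.3, -0.0, 11.3]
gripper_width: 0.24
```

Emit:
{"method": "move_arm", "body": {
  "gripper": [0.5,0.5,0.5,0.5],
  "xyz": [
    [0,0,0],
    [0,0,0],
    [0,0,0],
    [0,0,0]
  ],
  "twist": [0,0,0,0]
}}

```text
t: 15.3
eef_pos: [0.5902, -0.1502, 0.1449]
tool_rot: [0.0, 0.676, 0.737, 0.0]
contact_force: [0.3, 0.1, -0.4]
gripper_width: 0.5
```

Run:
```python
from h import *
go((.5905,-.157,.1445,.087))
c=read_camera('wrist');crop(c,230,60,160,150,'pics/w15.png',5)
np.savez('w15.npz',**{k:c[k] for k in('fx','fy','cx','cy','R','t')})
```

```text
t 15.3 pos [ 0.5902 -0.1502  0.1449] ang 0.087 F [ 0.3  0.1 -0.4] g 0.5 tilt [0.001 0.   ]
[-0.68 -0.02  0.04] twist -0.0 rows 0.2 0.0
```

View pics/w15.png

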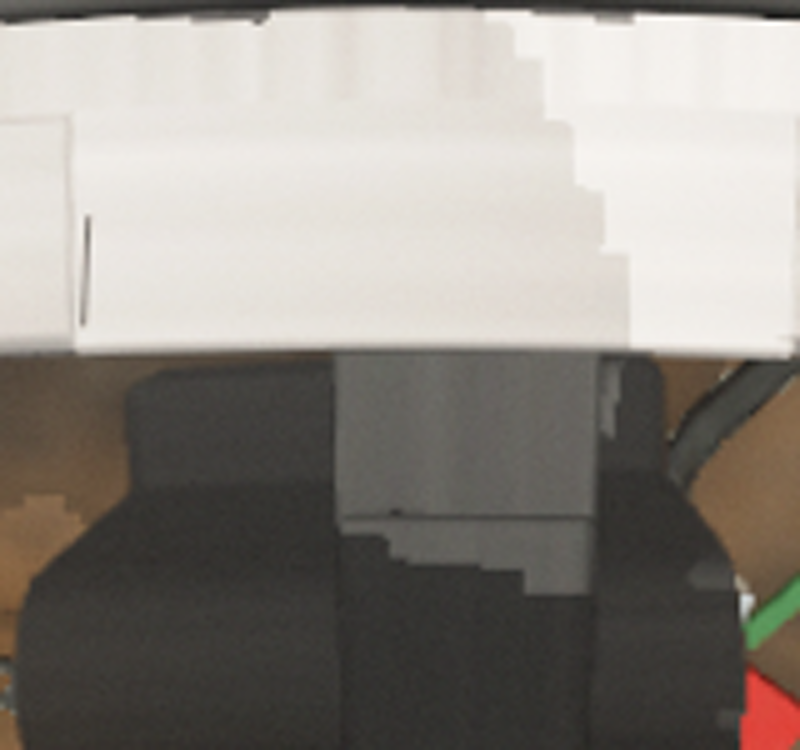

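Emit:
{"method": "move_arm", "body": {
  "gripper": [0.5,0.5,0,0,0],
  "xyz": [
    [0,0,-3],
    [0,0,-3.5],
    [-4,0,-3.5],
    [-8,0,-3.5],
    [-11.2,0,-3.5]
  ],
  "twist": [0,0,0,0,0]
}}

```text
t: 15.77
eef_pos: [0.5998, -0.2647, 0.1802]
tool_rot: [0.001, 0.676, 0.737, -0.0]
contact_force: [0.6, -1.3, -0.5]
gripper_width: 0.078
```

Emit:
{"method": "move_arm", "body": {
  "gripper": [0,0,0],
  "xyz": [
    [0,0,0],
    [0,0,0],
    [0,0,0]
  ],
  "twist": [0,0,0]
}}

```text
t: 16.02
eef_pos: [0.5996, -0.2612, 0.1795]
tool_rot: [-0.0, 0.676, 0.737, 0.0]
contact_force: [-0.7, 0.7, -0.1]
gripper_width: -0.003
```

Run:
```python
from h import *
go((.5997,-.262,.145,.087),(.5997,-.262,.094,.087))
c=read_camera('wrist');cv2.imwrite('pics/w16.png',c['pixels'][:,:,::-1])
np.savez('w16.npz',**{k:c[k] for k in('fx','fy','cx','cy','R','t')})
s=read_camera('side');crop(s,290,150,120,150,'pics/s16.png',5)
```

```text
t 16.02 pos [ 0.5996 -0.2612  0.1795] ang 0.087 F [-0.7  0.7 -0.1] g -0.003 tilt [0.    0.001]
[-0.08  0.    3.45] twist -0.0 rows 0.8 0.0
[-0.09  0.    8.55] twist -0.0 rows 2.0 0.0
```

View pics/w16.png

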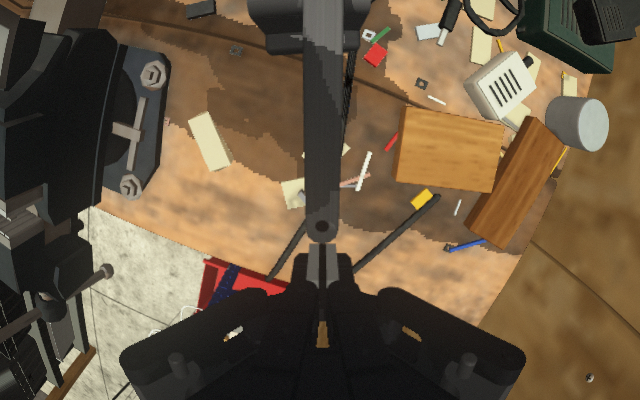

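View pics/s16.png

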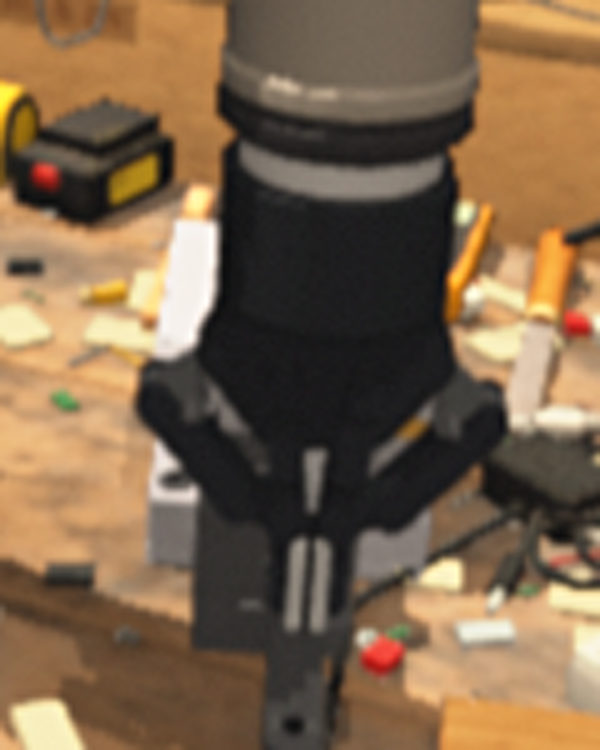

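Run:
```python
from h import *
c=dict(np.load('w16.npz'))
for z in(.05,.06): print(funproj(c,[[322,242],[320,226]],z))
print(-c['R'].T@c['t'])
```

```text
[[ 0.60111683 -0.28028501  0.05      ]
 [ 0.598626   -0.2679466   0.05      ]]
[[ 0.60070503 -0.27545737  0.06      ]
 [ 0.59833822 -0.2637333   0.06      ]]
[ 0.59284618 -0.1833271   0.25083908]
```

Emit:
{"method": "move_arm", "body": {
  "gripper": [0,0,0,0,0],
  "xyz": [
    [0.3,0,2],
    [0.3,0,3.5],
    [0.3,0,4.5],
    [0.3,0,5.5],
    [0.3,0,5.5]
  ],
  "twist": [0,0,0,0,0]
}}

```text
t: 16.53
eef_pos: [0.6003, -0.256, 0.1243]
tool_rot: [-0.001, 0.675, 0.738, 0.001]
contact_force: [-0.4, 3.1, 7.1]
gripper_width: 0.002
```

Emit:
{"method": "move_arm", "body": {
  "gripper": [0,0,0,0,0],
  "xyz": [
    [0,0,0.6],
    [0,0,1.2],
    [0,0,1.8],
    [0,0,2.2],
    [0,0,2.2]
  ],
  "twist": [0,0,0,0,0]
}}

```text
t: 16.95
eef_pos: [0.6019, -0.2569, 0.1048]
tool_rot: [0.002, 0.675, 0.738, 0.002]
contact_force: [-1.4, 3.3, 16.8]
gripper_width: 0.003
```

Run:
```python
from h import *
go((.5997,-.258,.094,.087))
c=read_camera('wrist');crop(c,220,0,200,250,'pics/w17.png',3)
s=read_camera('side');crop(s,290,150,120,150,'pics/s17.png',5)
```

```text
t 16.95 pos [ 0.6019 -0.2569  0.1048] ang 0.089 F [-1.4  3.3 16.8] g 0.003 tilt [0.005 0.001]
[-0.09 -0.23  1.08] twist 0.002 rows 0.3 0.0
```

View pics/w17.png

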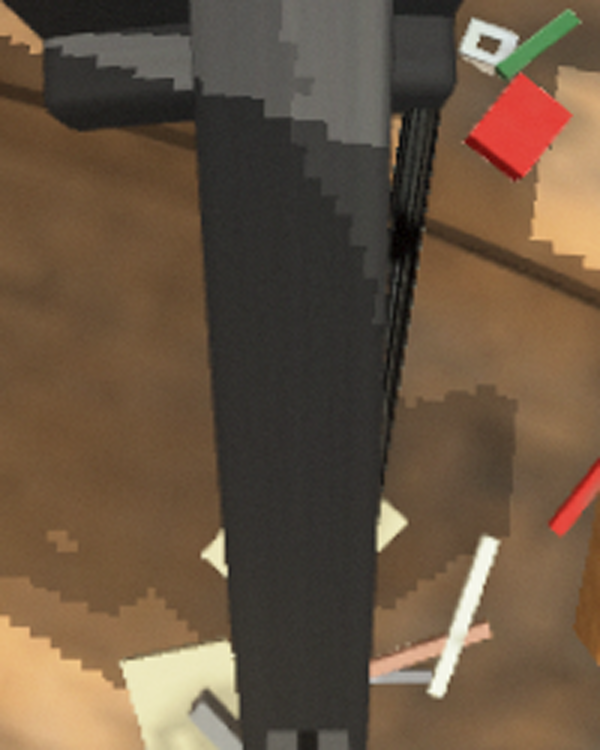

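View pics/s17.png

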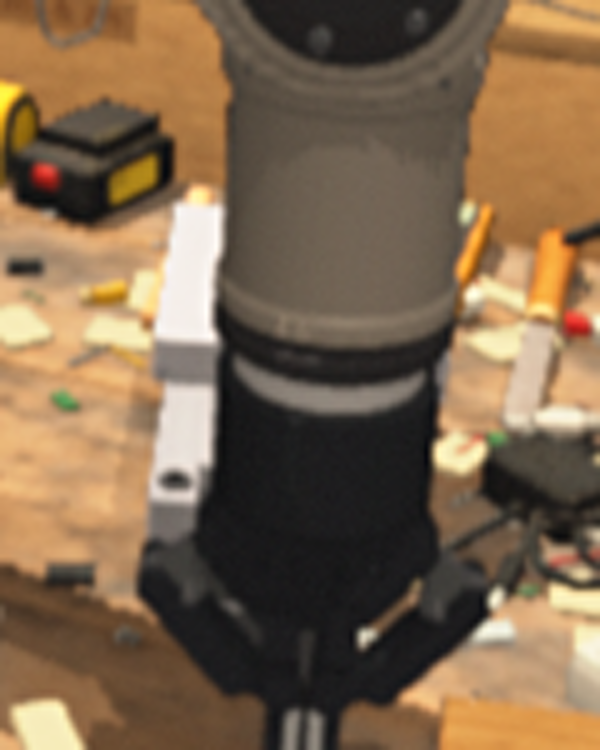

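Emit:
{"method": "move_arm", "body": {
  "gripper": [0,0,0,0,0],
  "xyz": [
    [0,-0.1,0.4],
    [0,-0.1,0.8],
    [0,-0.1,0.9],
    [0,-0.1,0.9],
    [0,-0.1,0.9]
  ],
  "twist": [0,0,0,0,0]
}}

```text
t: 17.47
eef_pos: [0.6015, -0.2576, 0.0967]
tool_rot: [0.002, 0.675, 0.738, 0.002]
contact_force: [-0.2, 2.0, 17.3]
gripper_width: -0.0
```

Run:
```python
from h import *
go((.5997,-.258,.094,.087))
s=read_camera('side');crop(s,290,150,120,150,'pics/s18.png',5)
s=read_camera('scene');crop(s,190,130,140,130,'pics/c18.png',5)
for n in('pry_notch','bar_nose'):
  for cam in('wrist','side','scene'):
    print(cam,n,[(round(d['p'],2),np.round(d['centre'],4)) for d in spot_point(n,cam)[:1]])
```

```text
t 17.47 pos [ 0.6015 -0.2576  0.0967] ang 0.089 F [-0.2  2.  17.3] g -0.0 tilt [ 0.006 -0.   ]
[-0.02 -0.18  0.26] twist 0.002 rows 0.1 0.0
wrist pry_notch []
side pry_notch []
scene pry_notch [(0.92, array([ 0.5851, -0.0804,  0.1038]))]
wrist bar_nose []
side bar_nose []
scene bar_nose [(0.89, array([ 0.5817, -0.0728,  0.1021]))]
```

View pics/s18.png

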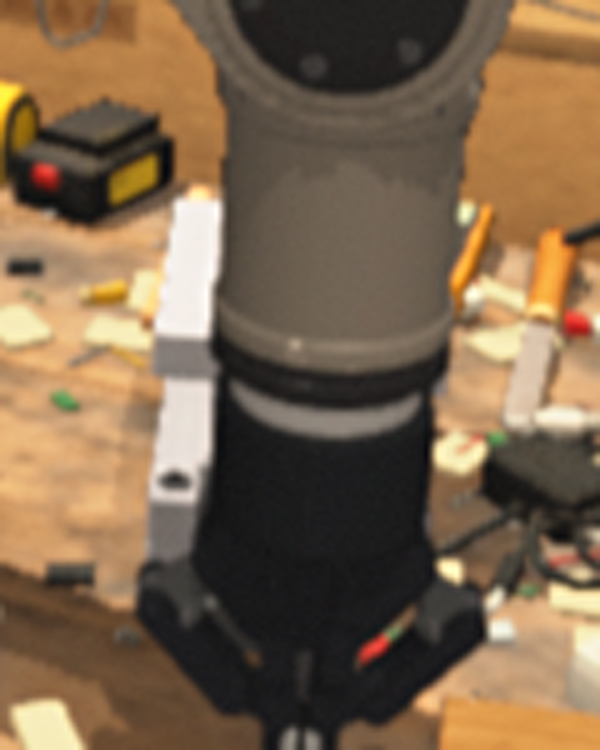

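View pics/c18.png

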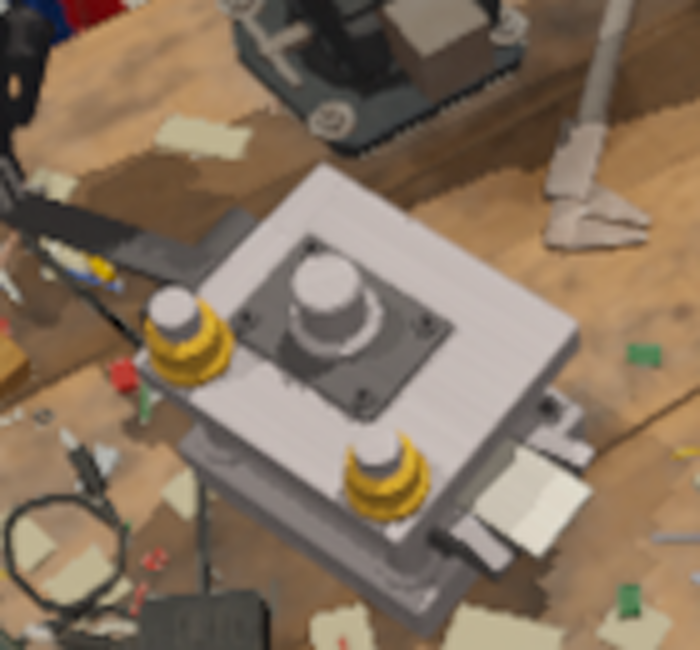

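```bash
python3 - <<'E'
from h import *
c=dict(np.load('scal.npz'));s=dict(np.load('s6.npz'))
for z in(.108,.118): print(proj(c,[.505,.067,z]),proj(s,[.516,-.088,z-.022]))
E
python3 - <<'E'
import cv2,numpy as np
# template: side frames before (s12 crop offset 290,170) vs s18 (290,150), compare around shoe left corner
a=cv2.imread('pics/s12.png');b=cv2.imread('pics/s18.png')
t=a[240:330,130:205]
r=cv2.matchTemplate(b,t,cv2.TM_CCOEFF_NORMED);_,m,_,l=cv2.minMaxLoc(r);print(m,l,'dy px',(l[1]-(240+100))/5,'dx',(l[0]-130)/5)
E
```

```text
[[307.81878389 197.60850532]] [[318.88432389 230.64589079]]
[[307.70437597 195.44167477]] [[319.02173731 226.72196157]]
0.8765722513198853 (133, 319) dy px -4.2 dx 0.6
```

Emit:
{"method": "move_arm", "body": {
  "gripper": [0,0,0,0],
  "xyz": [
    [0,0,0.2],
    [0,0,0.4],
    [0,0,0.4],
    [0,0,0.4]
  ],
  "twist": [0,0,0,0]
}}

```text
t: 18.2
eef_pos: [0.6015, -0.258, 0.0927]
tool_rot: [0.003, 0.675, 0.738, 0.002]
contact_force: [-0.5, 1.1, 17.1]
gripper_width: 0.003
```

Run:
```python
from h import *
go((.5997,-.258,.094,.087))
s=read_camera('side');crop(s,290,150,120,150,'pics/s19.png',5)
b=cv2.imread('pics/s19.png');a=cv2.imread('pics/s12.png');t=a[240:330,130:205]
r=cv2.matchTemplate(b,t,cv2.TM_CCOEFF_NORMED);_,m,_,l=cv2.minMaxLoc(r);print(m,l,'dy px',(l[1]-(240+100))/5)
```

```text
t 18.2 pos [ 0.6015 -0.258   0.0927] ang 0.089 F [-0.5  1.1 17.1] g 0.003 tilt [ 0.006 -0.001]
[ 0.01 -0.18 -0.13] twist 0.002 rows 0.1 0.0
0.8715568780899048 (133, 316) dy px -4.8
```

Emit:
{"method": "move_arm", "body": {
  "gripper": [0,0,0,0,0],
  "xyz": [
    [0,0,-2],
    [0,0,-6],
    [0,0,-10],
    [0,0,-14],
    [0,0,-18]
  ],
  "twist": [0,0,0,0,0]
}}

```text
t: 18.67
eef_pos: [0.5979, -0.2582, 0.2709]
tool_rot: [-0.001, 0.675, 0.738, -0.0]
contact_force: [0.1, -0.2, -0.3]
gripper_width: -0.003
```

Run:
```python
from h import *
s=read_camera('side');crop(s,290,150,120,150,'pics/s20.png',5)
b=cv2.imread('pics/s20.png');a=cv2.imread('pics/s12.png');t=a[240:330,130:205]
r=cv2.matchTemplate(b,t,cv2.TM_CCOEFF_NORMED);_,m,_,l=cv2.minMaxLoc(r);print(m,l,'dy px',(l[1]-(240+100))/5)
c=read_camera('wrist');cv2.imwrite('pics/w20.png',c['pixels'][:,:,::-1])
go((.50,-.0,.28,-.035),(.49,.26,.2,-.035))
```

```text
0.8839374780654907 (135, 314) dy px -5.2
t 18.77 pos [ 0.6017 -0.2589  0.2771] ang 0.088 F [ 1.9  0.9 -0.3] g -0.002 tilt [ 0.011 -0.004]
[26.68 -7.85 -0.51] twist 0.123 rows 6.7 1.0
[52.71 -6.66  7.37] twist 0.123 rows 12.9 1.0
```

View pics/w20.png

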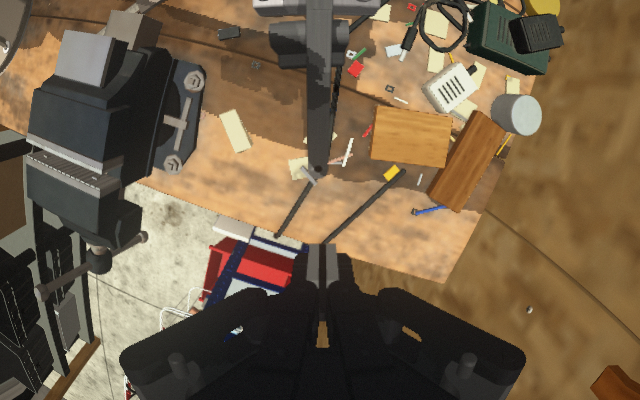

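Emit:
{"method": "move_arm", "body": {
  "gripper": [0,0,0.3,0.6,0.6],
  "xyz": [
    [26.7,-7.9,0],
    [26.7,-7.9,0],
    [26.7,-7.9,0],
    [26.7,-7.9,0],
    [26.7,-7.9,0]
  ],
  "twist": [0.06,0.12,0.12,0.12,0.12]
}}

```text
t: 19.18
eef_pos: [0.5206, -0.0631, 0.2688]
tool_rot: [-0.0, 0.718, 0.696, -0.0]
contact_force: [1.6, 1.5, -0.1]
gripper_width: 0.421
```

Run:
```python
from h import *
go((.487,.18,.26,-.035))
```

```text
t 19.18 pos [ 0.5206 -0.0631  0.2688] ang -0.032 F [ 1.6  1.5 -0.1] g 0.421 tilt [-0.001 -0.   ]
[24.19 -4.14  0.88] twist 0.003 rows 5.9 0.0
```

Emit:
{"method": "move_arm", "body": {
  "gripper": [0.6,0.6,0.6,0.6,0.6],
  "xyz": [
    [24,-4,0],
    [24,-4,0],
    [24,-4,0.5],
    [24,-4,0.8],
    [24,-4,0.8]
  ],
  "twist": [0,0,0,0,0]
}}

```text
t: 19.6
eef_pos: [0.4935, 0.1433, 0.263]
tool_rot: [0.0, 0.718, 0.696, -0.0]
contact_force: [1.1, 0.9, 0.5]
gripper_width: 0.6
```

Emit:
{"method": "move_arm", "body": {
  "gripper": [0.6,0.6],
  "xyz": [
    [2,0,0],
    [2,0,0]
  ],
  "twist": [0,0]
}}

```text
t: 19.77
eef_pos: [0.4936, 0.1677, 0.2634]
tool_rot: [-0.001, 0.715, 0.699, 0.001]
contact_force: [1.0, -0.2, -0.8]
gripper_width: 0.598
```

Run:
```python
from h import *
go((.4877,.2575,.15,-.035))
c=read_camera('wrist');cv2.imwrite('pics/w21.png',c['pixels'][:,:,::-1])
np.savez('w21.npz',**{k:c[k] for k in('fx','fy','cx','cy','R','t')})
for n in('push_stick','stick_nose','channel_mouth','blank'):
  for cam in('wrist','scene'):
    print(cam,n,[(round(d['p'],2),np.round(d['centre'],4)) for d in spot_point(n,cam)[:1]])
```

```text
t 19.77 pos [0.4936 0.1677 0.2634] ang -0.024 F [ 1.  -0.2 -0.8] g 0.598 tilt [-0.     0.003]
[ 8.93 -0.8  11.37] twist 0.011 rows 3.5 0.1
wrist push_stick [(0.59, array([ 4.845e-01,  2.308e-01, -3.000e-04]))]
scene push_stick [(0.61, array([ 0.4874,  0.2287, -0.0017]))]
wrist stick_nose [(0.89, array([0.4814, 0.1422, 0.0053]))]
scene stick_nose [(0.71, array([0.4874, 0.1414, 0.0126]))]
wrist channel_mouth []
scene channel_mouth [(0.9, array([0.5672, 0.0956, 0.0645]))]
wrist blank []
scene blank [(0.8, array([0.5746, 0.0628, 0.0632]))]
```

View pics/w21.png

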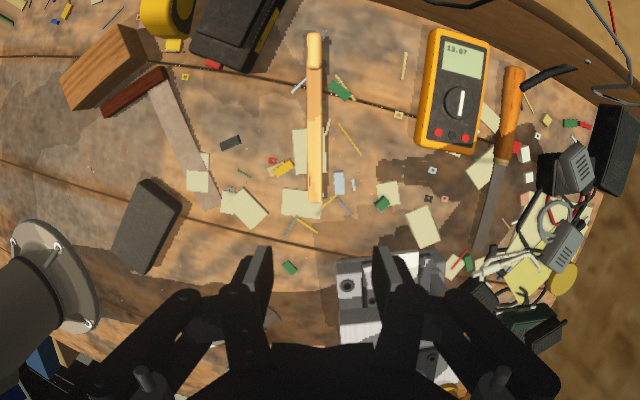

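Run:
```python
from h import *
c=dict(np.load('w21.npz'))
q=funproj(c,[[308,202],[321,202],[308,72],[322,72]],.016);print(q.round(4))
print(funproj(c,[[308,33],[321,33]],.022).round(4))
im=cv2.imread('pics/w21.png');cv2.imwrite('pics/w21c.png',cv2.resize(im[20:220,270:370],None,fx=4,fy=3))
```

```text
[[0.4774 0.1404 0.016 ]
 [0.4915 0.1401 0.016 ]
 [0.4817 0.2781 0.016 ]
 [0.4958 0.2777 0.016 ]]
[[0.4829 0.318  0.022 ]
 [0.4957 0.3176 0.022 ]]
```

View pics/w21c.png

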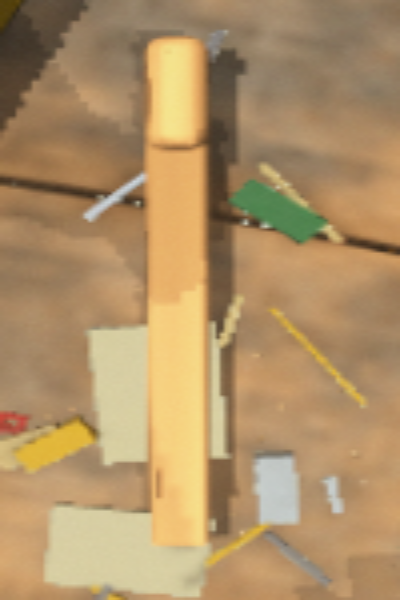

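Run:
```python
from h import *
go((.488,.2555,.13,-.031),(.488,.2555,.077,-.031))
```

```text
t 20.22 pos [0.4955 0.1602 0.2636] ang -0.035 F [ 0.1  0.6 -0. ] g 0.601 tilt [ 0. -0.]
[ 9.5  -1.08 13.35] twist -0.004 rows 3.9 0.0
[ 9.5  -1.08 18.65] twist -0.004 rows 5.0 0.0
```

Emit:
{"method": "move_arm", "body": {
  "gripper": [0.6,0.6,0.6,0.6,0.6],
  "xyz": [
    [4,-0.5,3],
    [8,-1,5],
    [9.5,-1.1,8],
    [9.5,-1.1,11],
    [9.5,-1.1,13.4]
  ],
  "twist": [0,0,0,0,0]
}}

```text
t: 20.63
eef_pos: [0.4864, 0.2581, 0.1276]
tool_rot: [-0.001, 0.718, 0.696, -0.0]
contact_force: [0.3, -0.6, 0.4]
gripper_width: 0.6
```

Run:
```python
from h import *
c=read_camera('wrist');c=read_camera('wrist');cv2.imwrite('pics/w22.png',c['pixels'][:,:,::-1])
go((.488,.2555,.13,-.031),(.488,.2555,.077,-.031))
```

```text
t 20.73 pos [0.4853 0.255  0.126 ] ang -0.033 F [-0.2 -0.4  0.7] g 0.604 tilt [-0.007 -0.004]
[ 0.05  0.26 -0.4 ] twist -0.002 rows 0.1 0.0
[0.07 0.3  4.9 ] twist -0.002 rows 1.2 0.0
```

View pics/w22.png

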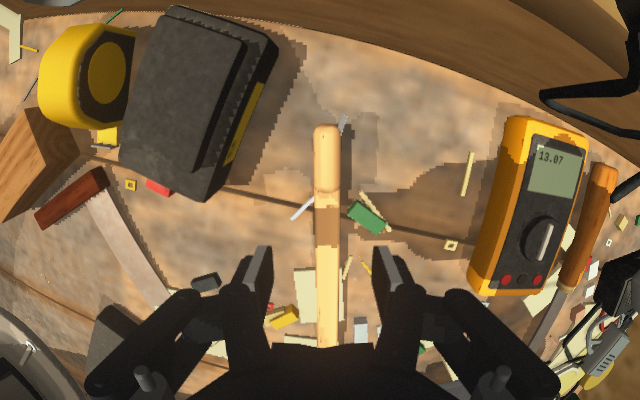

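Emit:
{"method": "move_arm", "body": {
  "gripper": [0.6,0.6,0.6,0.6,0.6],
  "xyz": [
    [0,0.1,2],
    [0,0.1,4],
    [0,0.1,5.1],
    [0,0.1,5.1],
    [0,0.1,5.1]
  ],
  "twist": [0,0,0,0,0]
}}

```text
t: 21.15
eef_pos: [0.4889, 0.2564, 0.0795]
tool_rot: [0.0, 0.719, 0.695, 0.0]
contact_force: [0.1, -0.1, -0.1]
gripper_width: 0.604
```

Emit:
{"method": "move_arm", "body": {
  "gripper": [0.08,0.08,0.08,0.08,0.08],
  "xyz": [
    [0,0,0],
    [0,0,0],
    [0,0,0],
    [0,0,0],
    [0,0,0]
  ],
  "twist": [0,0,0,0,0],
  "squeeze": 50
}}

```text
t: 21.57
eef_pos: [0.4891, 0.2569, 0.08]
tool_rot: [0.0, 0.719, 0.695, 0.001]
contact_force: [-1.0, -1.3, 5.7]
gripper_width: 0.166
```

Run:
```python
from h import *
go((.488,.2555,.077,-.031))
```

```text
t 21.57 pos [0.4891 0.2569 0.08  ] ang -0.033 F [-1.  -1.3  5.7] g 0.166 tilt [0.002 0.001]
[-0.14 -0.1   0.3 ] twist -0.002 rows 0.1 0.0
```

Emit:
{"method": "move_arm", "body": {
  "gripper": [0.08,0.08,0.08,0.08,0.08],
  "xyz": [
    [0,0,-2],
    [0,0,-5],
    [0,0,-8],
    [0,0,-10],
    [0,0,-10]
  ],
  "twist": [0,0,0,0,0]
}}

```text
t: 21.98
eef_pos: [0.4903, 0.2581, 0.1834]
tool_rot: [0.001, 0.719, 0.695, 0.004]
contact_force: [1.3, 0.7, 0.2]
gripper_width: 0.168
```

Run:
```python
from h import *
go((.556,.237,.18,.087))
```

```text
t 21.98 pos [0.4903 0.2581 0.1834] ang -0.033 F [1.3 0.7 0.2] g 0.168 tilt [0.007 0.004]
[-1.89  6.64  0.38] twist -0.12 rows 1.7 1.0
```

Emit:
{"method": "move_arm", "body": {
  "gripper": [0.08,0.08,0.08,0.08,0.08],
  "xyz": [
    [-0.5,2,0],
    [-1,4,0],
    [-1.9,6.6,0],
    [-1.9,6.6,0],
    [-1.9,6.6,0]
  ],
  "twist": [-0.06,-0.12,-0.12,-0.12,-0.12]
}}

```text
t: 22.4
eef_pos: [0.5548, 0.234, 0.1779]
tool_rot: [0.0, 0.677, 0.736, -0.0]
contact_force: [-0.3, 0.2, -0.7]
gripper_width: 0.165
```

Run:
```python
from h import *
go((.556,.237,.147,.087))
c=read_camera('scene');crop(c,240,150,200,150,'pics/c23.png',4)
np.savez('c23.npz',**{k:c[k] for k in('fx','fy','cx','cy','R','t')})
c=read_camera('wrist');cv2.imwrite('pics/w23.png',c['pixels'][:,:,::-1])
for n in('stick_nose','channel_mouth','blank','push_stick'):
  for cam in('wrist','scene'):
    print(cam,n,[(round(d['p'],2),np.round(d['centre'],4)) for d in spot_point(n,cam)[:1]])
```

```text
t 22.4 pos [0.5548 0.234  0.1779] ang 0.084 F [-0.3  0.2 -0.7] g 0.165 tilt [-0.    -0.001]
[0.29 0.15 3.09] twist -0.003 rows 0.7 0.0
wrist stick_nose []
scene stick_nose [(0.31, array([0.5756, 0.0639, 0.0615]))]
wrist channel_mouth []
scene channel_mouth [(0.63, array([0.5705, 0.0948, 0.064 ]))]
wrist blank []
scene blank [(0.91, array([0.5747, 0.0613, 0.0586]))]
wrist push_stick [(0.76, array([0.5524, 0.209 , 0.098 ]))]
scene push_stick [(0.73, array([0.5568, 0.2068, 0.0961]))]
```

View pics/c23.png

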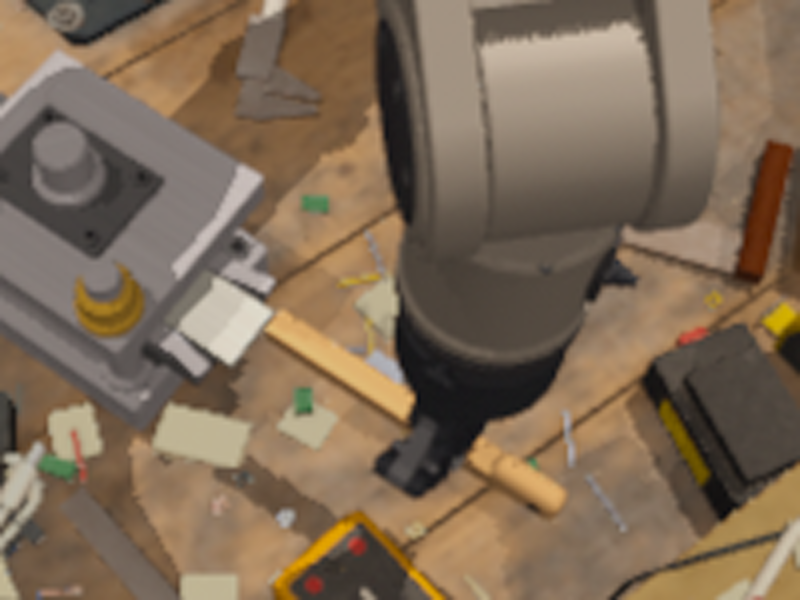

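View pics/w23.png

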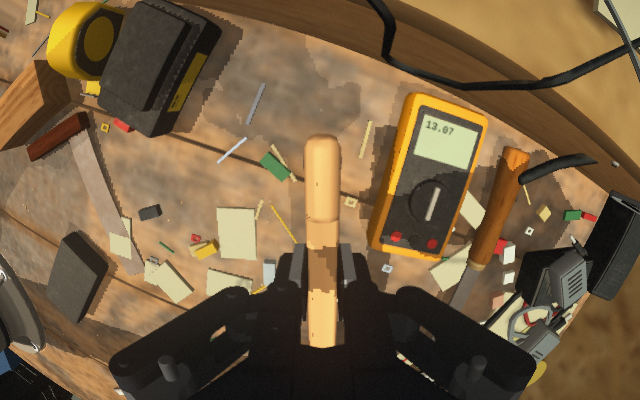

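Run:
```python
from h import *
c=dict(np.load('c23.npz'))
U=lambda p,z:unproj(c,np.array(p)/4+[240,150],z)[:,:2].round(4)
print('nose top',U([[280,310],[267,328]],.114))
b=U([[273,319],[228,363]],.072);print('blank rear',b,b.mean(0))
print('blank left/right edge',U([[215,280],[178,325]],.072))
ex=np.array([.996,.087]);ey=np.array([-.087,.996])
for o in ([.5765,-.0073],):
    print('die frame rear',[( (q-o)@ex,(q-o)@ey) for q in b])
    print('nose',[( (q-o)@ex,(q-o)@ey) for q in U([[280,310],[267,328]],.114)])
```

```text
nose top [[0.5599 0.1204]
 [0.5723 0.1219]]
blank rear [[0.5528 0.108 ]
 [0.5891 0.1061]] [0.57095 0.10705]
blank left/right edge [[0.5556 0.0667]
 [0.5898 0.0693]]
die frame rear [(np.float64(-0.013574100000000056), np.float64(0.11690070000000001)), (np.float64(0.022415399999999946), np.float64(0.11185020000000001))]
nose [(np.float64(-0.005423700000000061), np.float64(0.12863339999999998)), (np.float64(0.007057200000000016), np.float64(0.12904859999999999))]
```

Emit:
{"method": "move_arm", "body": {
  "gripper": [0.08,0.08,0.08,0.08,0.08],
  "xyz": [
    [0,0.2,1],
    [0,0.2,2],
    [0,0.2,3],
    [0,0.2,3],
    [0,0.2,3]
  ],
  "twist": [0,0,0,0,0]
}}

```text
t: 23.32
eef_pos: [0.555, 0.2353, 0.1473]
tool_rot: [-0.001, 0.676, 0.737, -0.001]
contact_force: [0.2, -0.2, -0.4]
gripper_width: 0.171
```

Run:
```python
from h import *
go((.556,.237,.147,.087))
c=read_camera('scene');crop(c,260,190,120,100,'pics/c24.png',6.5)
c=read_camera('side');crop(c,300,150,120,120,'pics/s24.png',5)
for n in('stick_nose','push_stick'):
  for cam in('wrist','scene','side'):
    print(cam,n,[(round(d['p'],2),np.round(d['centre'],4)) for d in spot_point(n,cam)[:1]])
```

```text
t 23.32 pos [0.555  0.2353 0.1473] ang 0.087 F [ 0.2 -0.2 -0.4] g 0.171 tilt [-0.002 -0.001]
[0.16 0.11 0.03] twist 0.0 rows 0.0 0.0
wrist stick_nose []
scene stick_nose [(0.63, array([0.5701, 0.1196, 0.0775]))]
side stick_nose []
wrist push_stick [(0.76, array([0.5524, 0.209 , 0.098 ]))]
scene push_stick [(0.77, array([0.5594, 0.208 , 0.0666]))]
side push_stick [(0.63, array([0.5572, 0.2101, 0.0673]))]
```

View pics/c24.png

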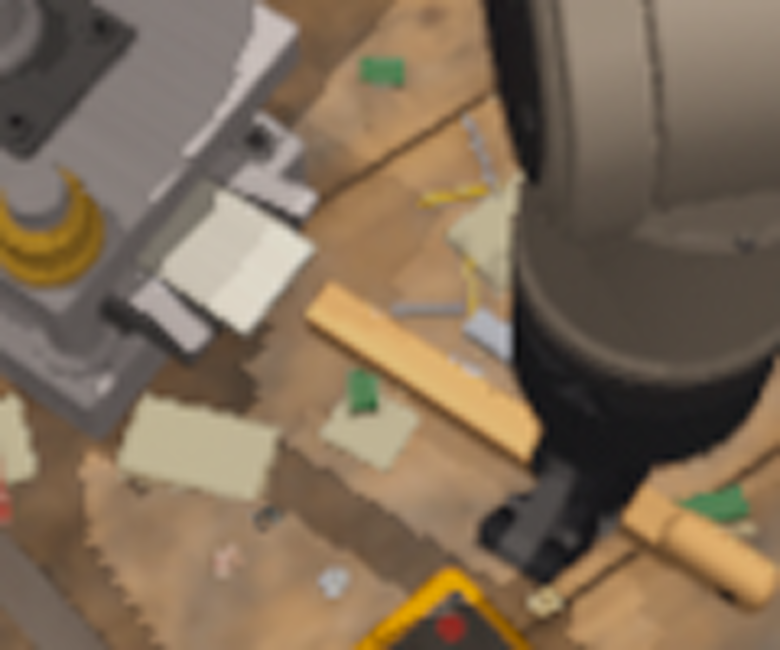

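View pics/s24.png

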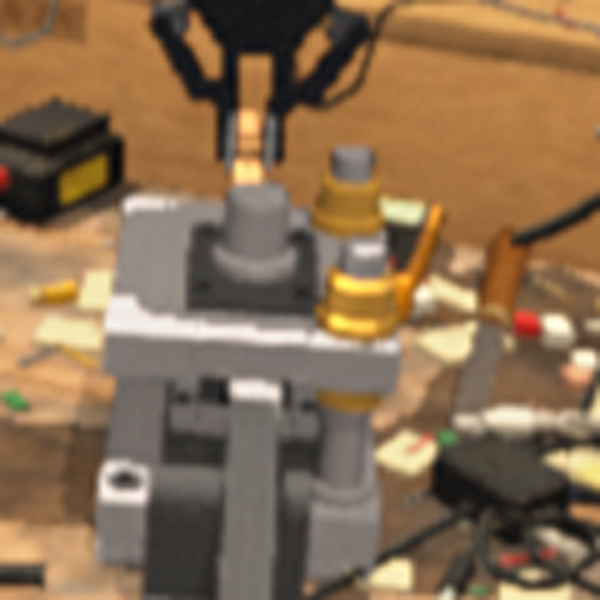

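Emit:
{"method": "move_arm", "body": {
  "gripper": [0.08,0.08,0.08,0.08,0.08],
  "xyz": [
    [-0.8,0.1,0],
    [-1.6,0.1,0],
    [-2.4,0.1,0],
    [-3.2,0.1,0],
    [-4,0.1,0]
  ],
  "twist": [0,0,0,0,0]
}}

```text
t: 24.13
eef_pos: [0.5604, 0.1945, 0.1486]
tool_rot: [0.0, 0.676, 0.737, -0.0]
contact_force: [0.3, 0.8, -0.8]
gripper_width: 0.167
```

Run:
```python
from h import *
o=np.array([.5765,-.0073,.147]);
e=o+.148*np.array([-.087,.996,0])
go((*e,.087))
c=read_camera('scene');crop(c,260,190,120,100,'pics/c25.png',6.5)
```

```text
t 24.13 pos [0.5604 0.1945 0.1486] ang 0.086 F [ 0.3  0.8 -0.8] g 0.167 tilt [ 0. -0.]
[-5.44 -0.14  0.17] twist -0.001 rows 1.3 0.0
```

View pics/c25.png

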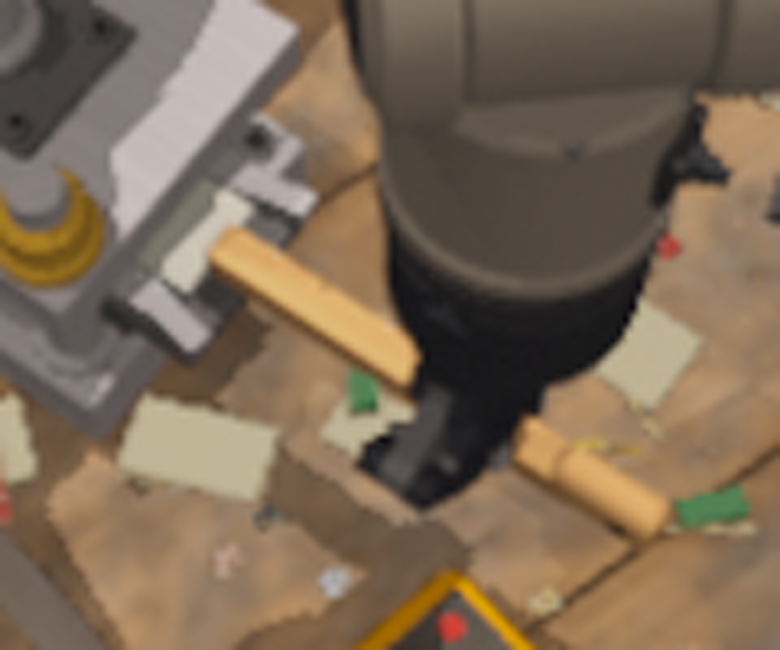

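Emit:
{"method": "move_arm", "body": {
  "gripper": [0.08,0.08,0.08,0.08,0.08],
  "xyz": [
    [-1,-0.1,0],
    [-2,-0.1,0],
    [-3,-0.1,0],
    [-3.8,-0.1,0],
    [-4.4,-0.1,0]
  ],
  "twist": [0,0,0,0,0]
}}

```text
t: 24.6
eef_pos: [0.5632, 0.1503, 0.1486]
tool_rot: [0.0, 0.676, 0.737, -0.0]
contact_force: [-0.9, -0.2, -0.5]
gripper_width: 0.168
```

Run:
```python
from h import *
o=np.array([.5765,-.0073,.147]);
e=o+.148*np.array([-.087,.996,0])
go((*e,.087))
c=read_camera('scene');crop(c,260,180,120,100,'pics/c26.png',6.5)
```

```text
t 24.6 pos [0.5632 0.1503 0.1486] ang 0.086 F [-0.9 -0.2 -0.5] g 0.168 tilt [-0.    -0.001]
[-1.01 -0.04  0.16] twist -0.001 rows 0.2 0.0
```

View pics/c26.png

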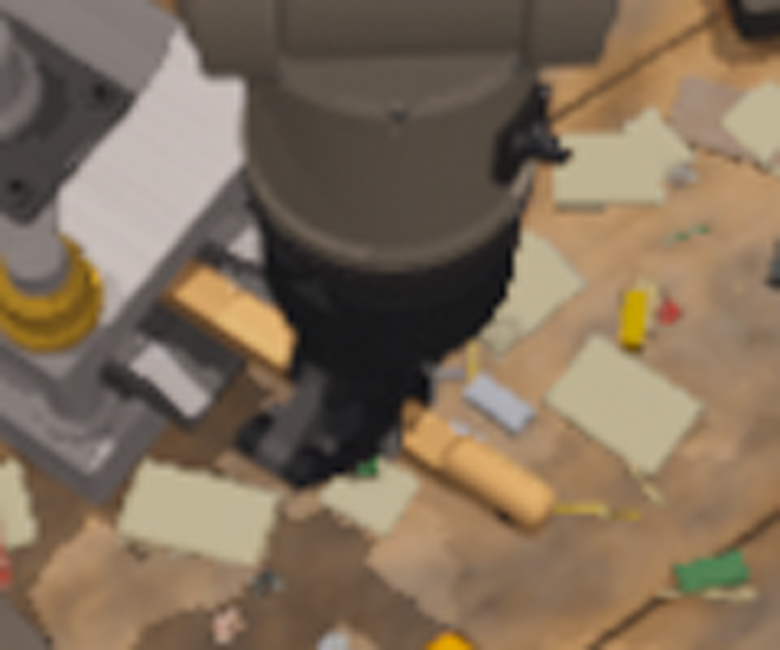

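Emit:
{"method": "move_arm", "body": {
  "gripper": [0.08,0.08,0.08],
  "xyz": [
    [-0.4,0,0],
    [-0.8,0,0],
    [-0.8,0,0]
  ],
  "twist": [0,0,0]
}}

```text
t: 24.9
eef_pos: [0.5639, 0.1439, 0.1488]
tool_rot: [-0.0, 0.676, 0.737, 0.0]
contact_force: [-0.2, 0.0, -1.0]
gripper_width: 0.167
```

Emit:
{"method": "move_arm", "body": {
  "gripper": [0.08,0.08,0.08],
  "xyz": [
    [-0.2,0,0],
    [-0.4,0,0],
    [-0.4,0,0]
  ],
  "twist": [0,0,0]
}}

```text
t: 25.15
eef_pos: [0.5639, 0.1433, 0.1493]
tool_rot: [-0.001, 0.675, 0.738, 0.002]
contact_force: [-0.6, 6.9, -0.0]
gripper_width: 0.163
```

Emit:
{"method": "move_arm", "body": {
  "gripper": [0.08,0.08,0.08],
  "xyz": [
    [-0.2,0,0],
    [-0.3,0,0],
    [-0.3,0,0]
  ],
  "twist": [0,0,0]
}}

```text
t: 25.4
eef_pos: [0.5639, 0.1428, 0.1497]
tool_rot: [-0.002, 0.674, 0.739, 0.004]
contact_force: [-2.0, 12.7, 0.2]
gripper_width: 0.169
```

Run:
```python
from h import *
go((.56,.14,.147,.087))
c=read_camera('side');crop(c,310,190,90,80,'pics/s27.png',8)
np.savez('s27.npz',**{k:c[k] for k in('fx','fy','cx','cy','R','t')})
for n in('blank','stop_face'):
    print(n,[(round(d['p'],2),np.round(d['centre'],4)) for d in spot_point(n,'side')[:2]])
    for d in cut_out(n,'side')[:1]:
        ys,xs=np.nonzero(d['pixels']);print('cut',d['p'],xs.min(),xs.max(),ys.min(),ys.max(),len(xs))
```

```text
t 25.4 pos [0.5639 0.1428 0.1497] ang 0.091 F [-2.  12.7  0.2] g 0.169 tilt [0.002 0.008]
[-0.25 -0.42  0.27] twist 0.004 rows 0.1 0.0
blank [(0.7, array([ 0.5958, -0.1635,  0.0551])), (0.56, array([ 0.5742, -0.0122,  0.0664]))]
stop_face [(0.65, array([ 0.5811, -0.0503,  0.0665]))]
cut 0.63 319 379 179 265 3426
```

View pics/s27.png

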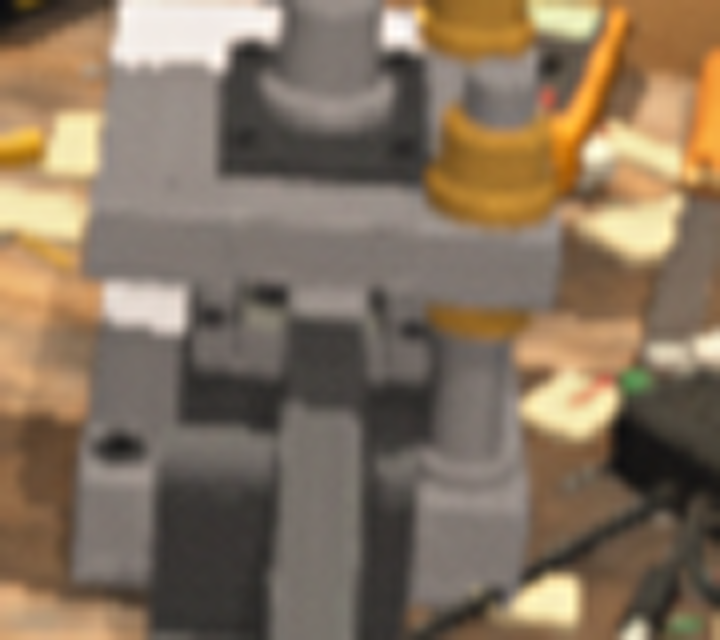

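Emit:
{"method": "move_arm", "body": {
  "gripper": [0.08,0.08,0.08,0.08,0.08],
  "xyz": [
    [1,0,0],
    [3,0,0],
    [6,0,0],
    [9,0,0],
    [12,0,-0.5]
  ],
  "twist": [0,0,0,0,0]
}}

```text
t: 26.07
eef_pos: [0.5533, 0.2569, 0.1527]
tool_rot: [0.0, 0.676, 0.737, -0.001]
contact_force: [0.5, 0.0, -0.5]
gripper_width: 0.165
```

Run:
```python
from h import *
go((.489,.2569,.14,-.033))
c=read_camera('scene');crop(c,230,150,120,110,'pics/c28.png',6)
np.savez('c28.npz',**{k:c[k] for k in('fx','fy','cx','cy','R','t')})
print([(round(d['p'],2),np.round(d['centre'],4)) for d in spot_point('blank','scene')[:2]])
```

```text
t 26.07 pos [0.5533 0.2569 0.1527] ang 0.086 F [ 0.5  0.  -0.5] g 0.165 tilt [-0.002 -0.002]
[ 0.55 -6.4   1.28] twist 0.119 rows 1.6 1.0
[(0.63, array([0.5565, 0.2289, 0.0687]))]
```

View pics/c28.png

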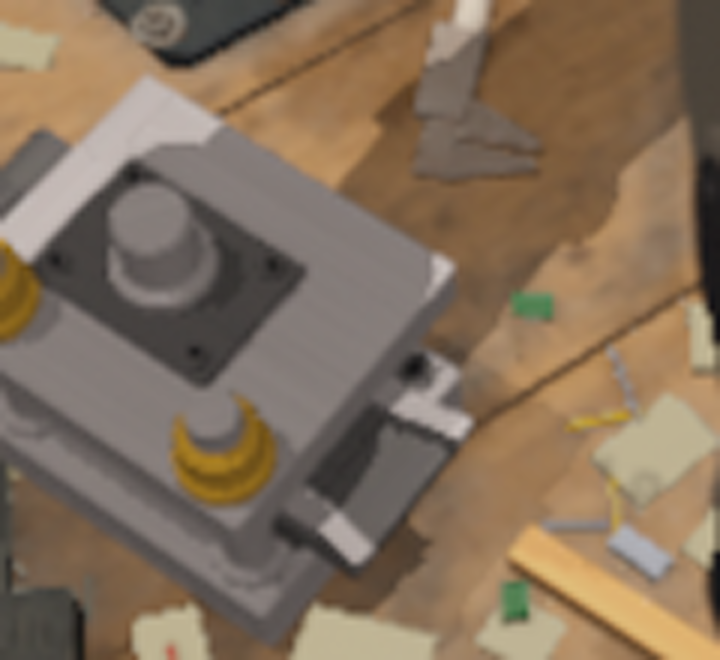

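Emit:
{"method": "move_arm", "body": {
  "gripper": [0.08,0.08,0.08,0.08,0.08],
  "xyz": [
    [0.5,-3,0],
    [0.5,-6.4,0.5],
    [0.5,-6.4,1.3],
    [0.5,-6.4,3],
    [0.5,-6.4,4.5]
  ],
  "twist": [0.06,0.12,0.12,0.12,0.12]
}}

```text
t: 26.58
eef_pos: [0.4895, 0.2555, 0.1084]
tool_rot: [0.001, 0.718, 0.696, 0.0]
contact_force: [0.4, 0.3, -0.2]
gripper_width: 0.167
```

Run:
```python
from h import *
go((.489,.2569,.081,-.033))
c=read_camera('wrist');cv2.imwrite('pics/w29.png',c['pixels'][:,:,::-1])
go((.489,.2569,.081,-.033))
```

```text
t 26.58 pos [0.4895 0.2555 0.1084] ang -0.032 F [ 0.4  0.3 -0.2] g 0.167 tilt [ 0.001 -0.001]
[ 0.14 -0.06  2.74] twist 0.001 rows 0.7 0.0
t 26.63 pos [0.4884 0.2545 0.1055] ang -0.032 F [ 0.3 -0.6 -2.8] g 0.171 tilt [-0.003 -0.003]
[0.25 0.06 2.45] twist 0.001 rows 0.6 0.0
```

View pics/w29.png

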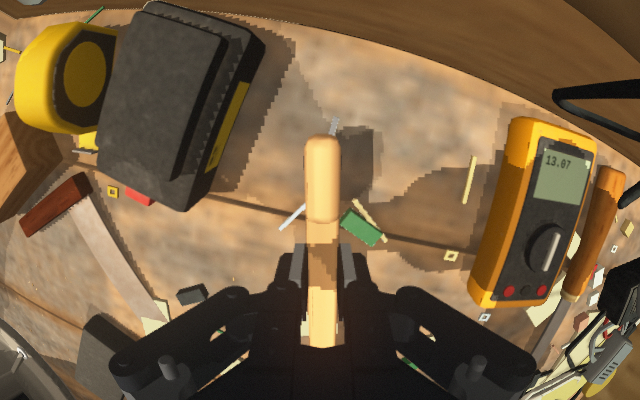

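Lower until it touches.

Emit:
{"method": "move_arm", "body": {
  "gripper": [0.08,0.08,0.08,0.08,0.08],
  "xyz": [
    [0,0,1],
    [0,0,1.8],
    [0,0,2.4],
    [0,0,2.4],
    [0,0,2.4]
  ],
  "twist": [0,0,0,0,0]
}}

```text
t: 27.05
eef_pos: [0.4897, 0.2559, 0.0845]
tool_rot: [-0.0, 0.719, 0.695, -0.0]
contact_force: [0.4, -0.7, -1.2]
gripper_width: 0.167
```

Emit:
{"method": "move_arm", "body": {
  "gripper": [0.08,0.08,0.08,0.08],
  "xyz": [
    [0,0,0.3],
    [0,0,0.5],
    [0,0,0.5],
    [0,0,0.5]
  ],
  "twist": [0,0,0,0]
}}

```text
t: 27.38
eef_pos: [0.49, 0.2561, 0.08]
tool_rot: [0.0, 0.719, 0.695, 0.001]
contact_force: [-0.1, 0.1, 1.6]
gripper_width: 0.164
```

Emit:
{"method": "move_arm", "body": {
  "gripper": [0.25,0.4,0.5,0.5,0.5],
  "xyz": [
    [0,0,0],
    [0,0,0],
    [0,0,0],
    [0,0,0],
    [0,0,0]
  ],
  "twist": [0,0,0,0,0]
}}

```text
t: 27.8
eef_pos: [0.4897, 0.2559, 0.0796]
tool_rot: [0.0, 0.719, 0.695, -0.0]
contact_force: [0.0, 0.0, -0.8]
gripper_width: 0.496
```

Emit:
{"method": "move_arm", "body": {
  "gripper": [0.5,0.5,0.5,0.5,0.5],
  "xyz": [
    [0,0,-1.5],
    [0,0,-4],
    [0,0,-8],
    [0,0,-12],
    [0,0,-16]
  ],
  "twist": [0,0,0,0,0]
}}

```text
t: 28.22
eef_pos: [0.4891, 0.2557, 0.2411]
tool_rot: [-0.0, 0.719, 0.695, -0.001]
contact_force: [0.9, 0.6, -0.3]
gripper_width: 0.499
```

Emit:
{"method": "move_arm", "body": {
  "gripper": [0.5,0.5,0.5,0.5],
  "xyz": [
    [0,0,0],
    [0,0,0],
    [0,0,0],
    [0,0,0]
  ],
  "twist": [0,0,0,0]
}}

```text
t: 28.55
eef_pos: [0.489, 0.2553, 0.2383]
tool_rot: [-0.0, 0.719, 0.695, -0.001]
contact_force: [0.8, -1.2, 0.2]
gripper_width: 0.498
```

Run:
```python
from h import *
go((.489,.2569,.081,-.033))
c=read_camera('wrist');cv2.imwrite('pics/w30.png',c['pixels'][:,:,::-1])
c=read_camera('side');crop(c,290,150,140,130,'pics/s30.png',5.5)
crop(c,290,150,120,150,'pics/s30m.png',5)
b=cv2.imread('pics/s30m.png');a=cv2.imread('pics/s12.png');t=a[240:330,130:205]
r=cv2.matchTemplate(b,t,cv2.TM_CCOEFF_NORMED);_,m,_,l=cv2.minMaxLoc(r);print(m,l,'dy px',(l[1]-340)/5)
for n in('blank','stop_face','push_stick','stick_nose','pry_notch','die_set'):
  for cam in('side','scene','wrist'):
    print(n,cam,[(round(d['p'],2),np.round(d['centre'],4)) for d in spot_point(n,cam)[:2]])
```

```text
t 28.55 pos [0.489  0.2553 0.2383] ang -0.033 F [ 0.8 -1.2  0.2] g 0.498 tilt [-0.002 -0.001]
[ 0.19  0.02 15.73] twist -0.0 rows 3.8 0.0
0.6601226925849915 (252, 319) dy px -4.2
blank side [(0.57, array([ 0.5743, -0.012 ,  0.0682]))]
blank scene [(0.63, array([0.5565, 0.2289, 0.0687]))]
blank wrist []
stop_face side [(0.58, array([ 0.5794, -0.0496,  0.0625])), (0.53, array([ 0.5717, -0.0142,  0.0694]))]
stop_face scene []
stop_face wrist []
push_stick side [(0.55, array([0.4865, 0.232 , 0.0005]))]
push_stick scene [(0.65, array([0.5567, 0.2294, 0.0725]))]
push_stick wrist [(0.57, array([4.873e-01, 2.290e-01, 3.000e-04]))]
stick_nose side [(0.38, array([0.4892, 0.1384, 0.0085]))]
stick_nose scene [(0.65, array([0.5661, 0.1425, 0.0833])), (0.63, array([ 0.5812, -0.0766,  0.1039]))]
stick_nose wrist [(0.77, array([0.484 , 0.1429, 0.0062]))]
pry_notch side [(0.48, array([ 0.5941, -0.1646,  0.0566]))]
pry_notch scene [(0.7, array([ 0.5857, -0.0818,  0.1055]))]
pry_notch wrist []
die_set side [(0.94, array([ 0.5791, -0.0037, -0.0019])), (0.2, array([ 0.4867,  0.2307, -0.0025]))]
die_set scene [(0.89, array([ 5.755e-01, -6.100e-03,  2.000e-04]))]
die_set wrist []
```

View pics/w30.png

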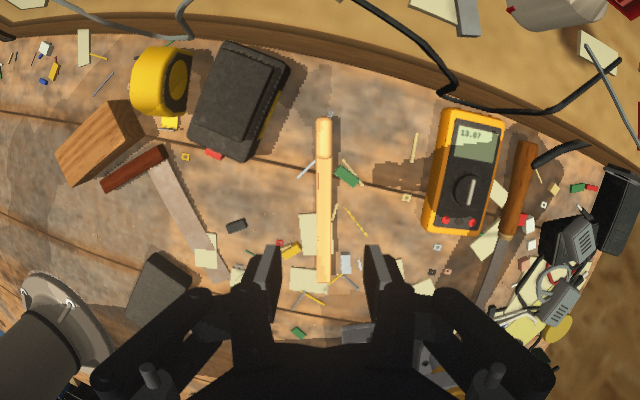

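View pics/s30.png

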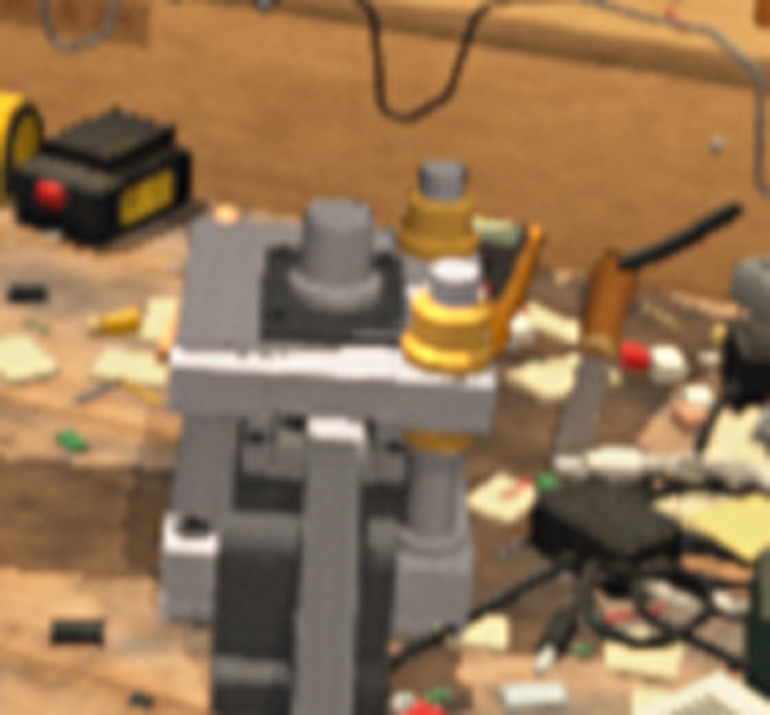

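Run:
```python
from station import *
print(hand_in()); print(get_obs()['t'])
```

```text
the job is handed in; nothing more can be done
None
the job is handed in; nothing more can be done
```

I levered the die open, pushed the blank against the end stop with the push stick, laid the stick back on the bench and handed the job in at about 29 s of the 69 s. `hand_in()` gives no verdict, so the result rests on the checks below.

**Prying:** My first two releases of the bar left its nose only about 5–6 mm in the notch. I re-gripped it, pushed it in to about 13 mm, and pressed the free end with about 17 N.

**Shoe height:** Under load the shoe was about 12 mm up, measured from the side camera. After I let go it stayed open: the notch still read about 13 mm above its closed height at the end. My last image-matching check on the side picture failed because the lighting had changed, so that final height comes from the trained network alone.

**Blank:** It travelled about 79 mm, and about 79 mm was needed. It then stopped solidly, with the push force rising to about 13 N. The side camera put it about 38 mm beyond the stop face, where 40 mm is home. It is hidden under the shoe, so I could not see directly that it is within 3 mm of the stop.

**Stick and gripper:** The stick lies flat, seen in the wrist picture. The gripper is open and raised well clear. I saw no sign of the fingers or arm touching the die set or the blank.

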